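# Fetch the jar from behind the bottles and stand it on the balance

### The job

The squat jar at the back of the white reagent tray is to be weighed, but three bottles hem it in: lift all three out and stand them in the shallow steel tray, then fetch the jar and stand it in the middle of the balance pan. After that put each bottle back in the reagent tray on the very spot it was taken from. Keep the bottles and the jar upright all the time, and leave the tube rack, the wash bottle and the tip box alone.

Things in the scene. Friction and masses are not known exactly. Their poses are not given: they have to be found in the camera images.
- amber_mid (a point): amber glass reagent bottle, the tallest of the three: 160 mm high, round body 56 mm in diameter up to 98 mm, sloping shoulder to a neck of 28 mm diameter (from 120 mm up), black screw cap 36 mm in diameter and 22 mm high on top (138 to 160 mm); 0.2 to 0.45 kg. Point: on its axis, half-way up (80 mm above its underside); z up its axis.
- white_mid (a point): white plastic reagent bottle, the shortest and widest of the three: 132 mm high, round body 62 mm in diameter up to 80 mm, shoulder to a neck of 40 mm diameter (from 92 mm up), white screw cap 48 mm in diameter and 26 mm high on top (106 to 132 mm); 0.15 to 0.4 kg. Point: on its axis, half-way up (66 mm above its underside); z up its axis.
- alu_mid (a point): bare aluminium reagent bottle, the slimmest: 146 mm high, round body 53 mm in diameter up to 92 mm, shoulder to a neck of 30 mm diameter (from 108 mm up), grey screw cap 35 mm in diameter and 22 mm high on top (124 to 146 mm); 0.2 to 0.45 kg. Point: on its axis, half-way up (73 mm above its underside); z up its axis.
- jar_mid (a point): the jar to be weighed: squat wide-mouth amber glass jar, 58 mm high, round body 54 mm in diameter, black screw lid 56 mm in diameter and 17 mm high on top; about 0.15 kg. Stands at the back (far side) of the reagent tray, only 5 to 17 mm from the bottles in front, left and right of it. Point: on its axis, half-way up (29 mm above its underside); z up its axis.
- reagent_tray: white plastic spill tray, fixed, 180 mm (x, away from the robot) by 240 mm (y), walls 42 mm high, inner floor 5 mm above the bench. Flat grey rings on the floor mark the places: for bottles 69 mm wide at its (x, y) = (-26, 0), (30, 67), (30, -67) mm, for the jar at (42, 0). Any bottle may stand on any bottle ring at the start, within 3 mm of its middle. Origin: centre of the underside; z up.
- steel_tray: shallow stainless steel tray, fixed, on one side of the reagent tray (left or right), the side area for the bottles: 300 mm along its x and 150 mm along its y, rim 15 mm high, walls 3 mm, inner floor 3 mm above the bench; empty at the start. Origin: centre of the underside, on the bench; z up.
- pan (a point): precision balance, fixed, on the other side of the reagent tray: light grey housing 250 mm deep (x), 190 mm wide, 54 mm high, a display and key panel up to 72 mm high on the side near the robot, and a rigid round steel pan, 124 mm wide, 45 mm behind (+x) the housing's centre. Point: centre of the pan's top face, 70 mm above the bench; z up.
- tube_rack: bystander, loose: grey rack with capped tubes, 62 x 150 mm, 100 mm high, beyond the reagent tray. Origin: centre of the underside.
- wash_bottle: bystander, loose: white wash bottle 70 mm in diameter with a bent spout, 190 mm high, beyond the reagent tray to the left. Origin: centre of the underside.
- tip_box: bystander, loose: flat grey pipette-tip box, 82 x 122 mm, 55 mm high, beyond the reagent tray to the right. Origin: centre of the underside.
There are look-alikes about, which are no part of the job. Leave any blue look-alike of the part that bears jar_mid alone.

How it is judged:
On the way, in this order (a step that is already met when the one before it is completed fails the run):
1. all three bottles stand upright in the steel tray, the jar still in its place at the back of the reagent tray (x of amber_mid in the frame of steel_tray between -0.13 and 0.13 m and y of amber_mid in the frame of steel_tray between -0.058 and 0.058 m and z of amber_mid in the frame of steel_tray below 0.088 m and angle between each of amber_mid, white_mid, alu_mid's own z axis and vertical below 0.1 rad and x of white_mid in the frame of steel_tray between -0.13 and 0.13 m and y of white_mid in the frame of steel_tray between -0.058 and 0.058 m and z of white_mid in the frame of steel_tray below 0.074 m and x of alu_mid in the frame of steel_tray between -0.13 and 0.13 m and y of alu_mid in the frame of steel_tray between -0.058 and 0.058 m and z of alu_mid in the frame of steel_tray below 0.081 m and distance of jar_mid from where it was at the start of the episode below 0.02 m), for 0.2 s.
2. the jar stands in the middle of the balance pan, the three bottles still standing in the steel tray (horizontal distance between jar_mid and pan below 0.015 m and z of jar_mid in the frame of pan between 0.023 and 0.035 m and angle between each of jar_mid, amber_mid, white_mid, alu_mid's own z axis and vertical below 0.1 rad and x of amber_mid in the frame of steel_tray between -0.13 and 0.13 m and y of amber_mid in the frame of steel_tray between -0.058 and 0.058 m and z of amber_mid in the frame of steel_tray below 0.088 m and x of white_mid in the frame of steel_tray between -0.13 and 0.13 m and y of white_mid in the frame of steel_tray between -0.058 and 0.058 m and z of white_mid in the frame of steel_tray below 0.074 m and x of alu_mid in the frame of steel_tray between -0.13 and 0.13 m and y of alu_mid in the frame of steel_tray between -0.058 and 0.058 m and z of alu_mid in the frame of steel_tray below 0.081 m), for 0.2 s.
At the end, for the whole second after the job is handed in: The jar stands upright on the balance pan, its axis within 15 mm of the pan's centre; each of the three bottles stands upright in the reagent tray within 15 mm of where it stood at the start; all are released and at rest (horizontal distance between jar_mid and pan below 0.015 m and z of jar_mid in the frame of pan between 0.023 and 0.035 m and angle between each of jar_mid, amber_mid, white_mid, alu_mid's own z axis and vertical below 0.1 rad and distance of each of amber_mid, white_mid, alu_mid from where it was at the start of the episode below 0.015 m and linear speed of each of amber, white, alu, jar below 0.02 m/s); the robot touches nothing.
It fails at once if a bottle or the jar is tipped by more than 30 degrees (angle between any of amber_mid, white_mid, alu_mid, jar_mid's own z axis and vertical above 0.52 rad).
It fails at once if the tube rack is moved by more than 15 mm (distance of tube_rack from where it was at the start of the episode above 0.015 m).
It fails at once if the wash bottle is moved by more than 15 mm (distance of wash_bottle from where it was at the start of the episode above 0.015 m).
It fails at once if the tip box is moved by more than 15 mm (distance of tip_box from where it was at the start of the episode above 0.015 m).
It also fails if it takes over 144 s, if anything falls off the work surface, if the arm or the gripper's body presses on something with over 40 N, if the wrist force passes 120 N, or if a joint passes its speed limit or range.

### The arm

A 7-joint arm with a two-finger parallel gripper is mounted at the origin on the work surface. World frame = base frame: x ahead of the robot, y to its left, z up, the work surface at z = 0. Lengths are in m, angles in rad, forces in N, time in s.
With the tool pointing down it reaches from about 0.4 to 0.85 m from the base axis. Payload 4.5 kg.
Tool frame: the origin (TCP) lies midway between the tips of the shut fingers; the grasp point (between the pads) lies 19 mm behind it (r.hold_point_z is the distance from the TCP to the grasp point, in m); z points along the fingers, y is the direction in which the jaws open and shut (so a half turn about z gives the same grasp; the last joint's range is limited). The gripper opens to 88 mm and grips with 3 to 60 N. Pads are 18 mm wide; open, the fingers measure 123 mm over their backs; the gripper's body (75 mm by 187 mm) begins 45 mm behind the grasp point.
Start: joints at [-1.301, 0.689, -0.195, 1.565, 0.157, 0.902, -0.215], TCP at [0.146, 0.608, 0.239] pointing down, gripper open.
Joint ranges: [-3.01, 3.01], [-0.46, 2.08], [-1.47, 1.51], [0.13, 2.56], [-1, 4.14], [0.04, 2.09], [-2.66, 2.66]. Speed limits (rad/s): [2.57, 2.57, 3.14, 3.14, 3.14, 3.14, 3.14].

### API

Orientations are given as a unit quaternion [x, y, z, w].
In Python, from plant import r gives the robot as it stands. The module is installed in compiled form; this text tells all that it offers.
- The arm moves only by the tool move_arm, never from a script. Its arguments are lists of equal length, an entry for each row: "turn": the turn, a rotation vector about the tool's x, y, z in units of 2 pi rad (1.0 is 2 pi rad), a list of three; "dp": the shift along the tool's x, y, z in units of 2.5 cm (1.0 is 2.5 cm), a list of three; "jaw": the closure, from -1 (fully open) to 1 (shut), so that 0 is half open. In form: {"turn": [[wx, wy, wz], ...], "dp": [[x, y, z], ...], "jaw": [jaw, ...]}. A call has 1 to 10 rows; each row shifts and turns the commanded pose from where the row before left it, along the tool's axes as they then stand; what a row does not reach is not made up. A row lasts 1/12 s, in which the tool goes at most 41.7 mm and 7.16 degrees, less where a joint would pass 70% of its speed; a pose out of reach is approached as far as the arm can. A call with a number of a shift or a turn outside -1 to 1 is refused whole. A call with a gripper value outside its range is refused whole. The fingers move at their own pace and stop on an object; "newtons" is the grip in N (left out, the last holds). Time passes only in rows, so rows that do not move let the fingers close. It gives the time, the measured TCP pose, the force and the opening at its end, in the units of the state.
- r.get_state(): the state, without advancing time (a new reading comes with each control period).
- r.snapshot(name): name is "scene" or "top" or "wrist"; returns a dict with "frame" (480x640x3 uint8, blue, green, red), "mtx" (3x3 intrinsics, pixels), "k1" (the pictures are not rectified: a ray, as slopes to the right and down, at radius r is drawn at 1 + k1 r^2 times it, then the intrinsics apply), "origin" and "orientation" of the camera in the world; the wrist camera has in their place "tool_from_camera" (4x4, takes a point from camera to tool coordinates, whose origin is the TCP and whose axes are the flange's). Camera axes: x right, y up, looking along -z (the intrinsics and any distortion apply to the point x, -y, -z); pixel columns grow to the right and rows downward; lengths in m; the calibration is good to about 2 mm. A picture is of the moment at which its call begins: read the wrist's pose just before it. There is no depth.
- r.finish_job(): hands the job in, once; it reports no verdict.
The state is a dict: "clock": time; "q": joint angles; "qd": joint speeds; "joint_torque": joint torques, N m; "tool_pos": TCP position; "eef_rot": TCP orientation; "contact_force": force on the tool from outside, world axes, zero at the start; "moment": the same for the moment, N m; "opening": opening from 0.0 (shut) to 1.0 (fully open).
Only numpy, scipy, OpenCV 4.12 (cv2) and the standard library are available. Lean on these libraries where they do the work, as an engineer would, in place of code of your own. Each camera call takes 0.05 s, during which the arm holds its last target.

## Working session

There is one attempt and no reset: what is moved stays moved. The work goes in short steps, Python scripts to look and compute and a tool call to move; the robot and the scene stay as the last step left them, time stands still between calls to the robot, and variables do not carry over. Pictures are saved under pics/ and viewed, and the job is handed in when it is done.

Besides the shell and the picture viewer there is one more tool, called after "Request:" as name(argument=value, ...), one argument or row to a line, values as JSON. move_arm: Moves the arm, as the interface text tells. Shifts and turns lie within -1 to 1; 1 stands for 2.5 cm of shift or 2 pi rad of turn. Its arguments: {"type":"object","properties":{"turn":{"type":"array","items":{"type":"array","items":{"type":"number","minimum":-1,"maximum":1}}},"dp":{"type":"array","items":{"type":"array","items":{"type":"number","minimum":-1,"maximum":1}}},"jaw":{"type":"array","items":{"type":"number"}},"newtons":{"type":"number"}},"required":["turn","dp","jaw"]}

```bash
mkdir -p pics; ls
python3 - <<'E'
from plant import r
import cv2
print(r.get_state(), r.hold_point_z)
for n in ("scene","top","wrist"):
    s=r.snapshot(n); cv2.imwrite(f"pics/a_{n}.png",s["frame"])
    print(n,{k:v for k,v in s.items() if k!="frame"})
E
```

```text
pics
{'clock': 0.0, 'q': array([-1.30118359,  0.6899857 , -0.19454567,  1.5663585 ,  0.15728469,
        0.90250361, -0.21510664]), 'qd': array([-0.00122402,  0.00036676, -0.00021201,  0.00129739,  0.00075519,
        0.00027102,  0.00150354]), 'joint_torque': array([ 9.69503089e-04, -5.27556574e+01, -1.26635056e+00, -1.53434139e+01,
       -5.26077719e-02,  6.32862153e-03,  1.61068037e-04]), 'tool_pos': array([0.14589869, 0.60706852, 0.23790591]), 'eef_rot': array([ 1.17586399e-01,  9.93062219e-01, -9.29747877e-04, -5.73916825e-05]), 'contact_force': array([ 0.11800218, -0.04116243,  0.90116087]), 'moment': array([0.02269817, 0.01864499, 0.00500085]), 'opening': 0.9993230926928279} 0.0187
scene {'mtx': array([[433.26535545,   0.        , 320.68567519],
       [  0.        , 433.26535545, 238.4813944 ],
       [  0.        ,   0.        ,   1.        ]]), 'k1': -0.012116953076399314, 'origin': array([0.87157046, 0.25008202, 0.73451554]), 'orientation': array([0.11741757, 0.24781122, 0.86937314, 0.41108765])}
top {'mtx': array([[474.88222426,   0.        , 329.72376003],
       [  0.        , 474.88222426, 235.75131374],
       [  0.        ,   0.        ,   1.        ]]), 'k1': -0.12448743172365463, 'origin': array([0.44164791, 0.00894325, 1.13587777]), 'orientation': array([ 0.03886719, -0.05411957, -0.69496085,  0.71595379])}
wrist {'mtx': array([[404.00009401,   0.        , 326.69154474],
       [  0.        , 404.00009401, 230.23656208],
       [  0.        ,   0.        ,   1.        ]]), 'k1': 0.005964119887594365, 'tool_from_camera': array([[-8.47052012e-04,  9.47867768e-01,  3.18662794e-01,
         8.38749748e-02],
       [ 9.99999000e-01,  1.16370149e-03, -8.03306724e-04,
        -1.54467529e-04],
       [-1.13225692e-03,  3.18661795e-01, -9.47867806e-01,
        -1.45831018e-01],
       [ 0.00000000e+00,  0.00000000e+00,  0.00000000e+00,
         1.00000000e+00]])}
```

View pics/a_scene.png

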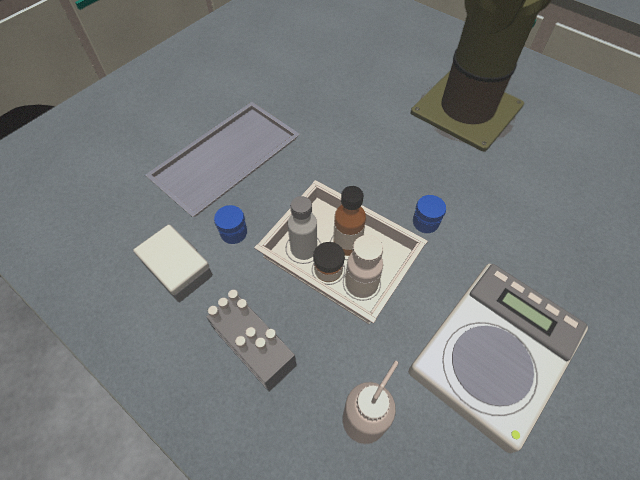

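View pics/a_top.png

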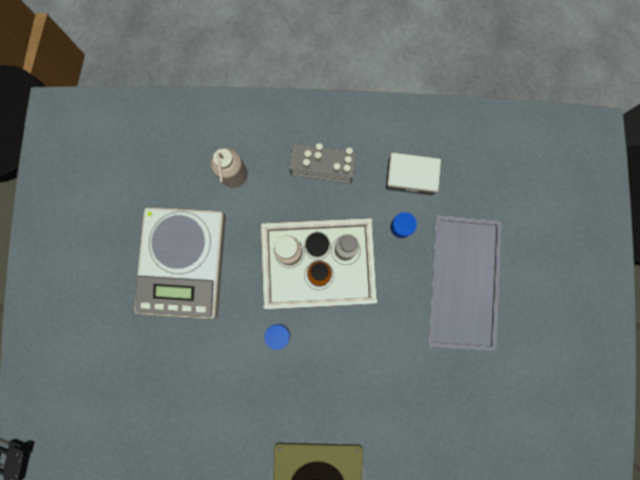

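View pics/a_wrist.png

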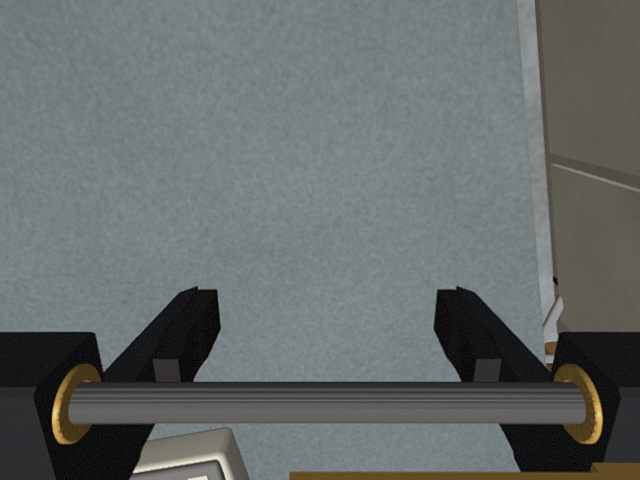

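The top view shows the white reagent tray at (262–375, 220–307), with the jar lid at (318,245). Around it are the white cap at (287,250), alu at (347,246) and amber at (319,272). The steel tray is on the right (y<0) and the balance on the left. There are blue look-alikes at (404,225) and (277,337). The black-lidded jar at the back of the tray is the one meant. Next I'll look at enlarged crops.

```bash
cat > h.py <<'E'
import numpy as np, cv2
from scipy.spatial.transform import Rotation as R
def dist_coef(s): return np.array([s["k1"],0,0,0,0.])
def campose(s,st=None):
    if "origin" in s: return R.from_quat(s["orientation"]).as_matrix(), np.array(s["origin"])
    T=np.eye(4);T[:3,:3]=R.from_quat(st["eef_rot"]).as_matrix();T[:3,3]=st["tool_pos"]
    C=T@s["tool_from_camera"]; return C[:3,:3],C[:3,3]
def ray(s,uv,st=None):
    Rm,o=campose(s,st)
    p=cv2.undistortPoints(np.array(uv,float).reshape(-1,1,2),s["mtx"],dist_coef(s)).reshape(-1,2)
    d=np.c_[p[:,0],-p[:,1],-np.ones(len(p))]@Rm.T
    return o,d
def onz(s,uv,z,st=None):
    o,d=ray(s,uv,st); t=(z-o[2])/d[:,2]; return o+t[:,None]*d
def proj(s,P,st=None):
    Rm,o=campose(s,st); c=(np.array(P,float).reshape(-1,3)-o)@Rm
    c=c*np.array([1,-1,-1]); return cv2.projectPoints(c,np.zeros(3),np.zeros(3),s["mtx"],dist_coef(s))[0].reshape(-1,2)
E
python3 - <<'E'
import cv2
t=cv2.imread("pics/a_top.png");s=cv2.imread("pics/a_scene.png")
cv2.imwrite("pics/b_top.png",cv2.resize(t[205:320,250:390],None,fx=5,fy=5,interpolation=cv2.INTER_CUBIC))
cv2.imwrite("pics/b_scene.png",cv2.resize(s[175:325,250:435],None,fx=4,fy=4,interpolation=cv2.INTER_CUBIC))
E
```

```text
(no output)
```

View pics/b_top.png

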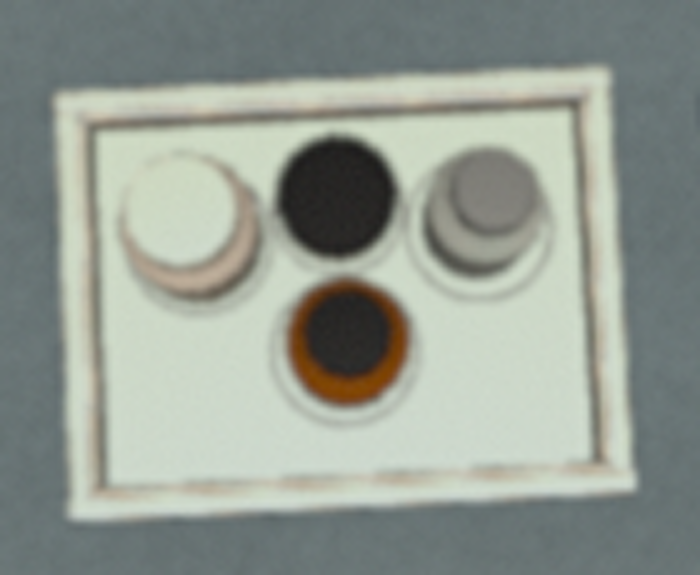

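View pics/b_scene.png

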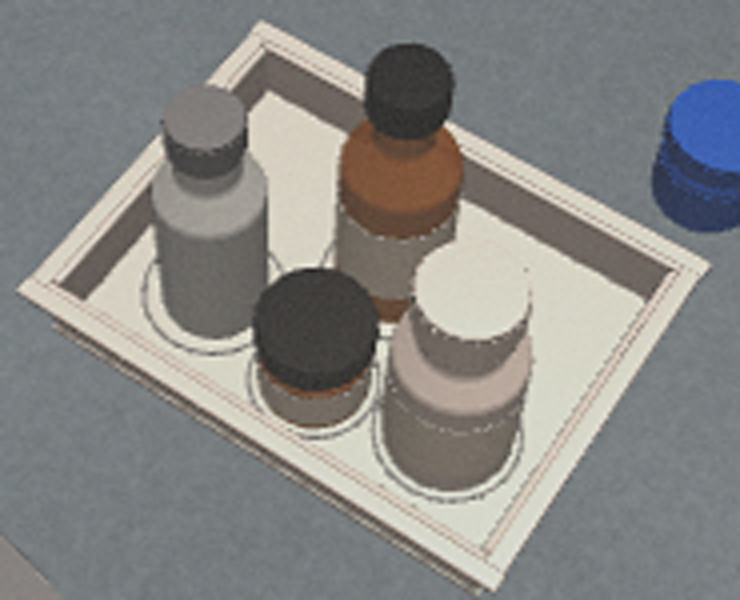

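```bash
cat > m1.py <<'E'
from plant import r
from h import *
t=r.snapshot("top");s=r.snapshot("scene")
c=lambda p,ox,oy,f:[ox+(p[0]+.5)/f-.5,oy+(p[1]+.5)/f-.5]
T={'white':(180,210,.137),'jar':(338,197,.063),'alu':(497,190,.151),'amber':(348,333,.165)}
S={'white':(471,293),'jar':(316,310),'alu':(205,117),'amber':(411,72)}
for k,v in T.items():
    a=onz(t,c(v,250,205,5),v[2])[0];b=onz(s,c(S[k],250,175,4),v[2])[0]
    print(k,a.round(4),b.round(4))
C=[onz(t,c(p,250,205,5),.042)[0] for p in [(53,92),(610,68),(636,490),(72,522)]]
print("tray",np.round(C,4),np.mean(C,0))
C2=[onz(s,c(p,250,175,4),.042)[0] for p in [(497,588),(18,290),(260,20),(711,266)]]
print("trayS",np.round(C2,4),np.mean(C2,0))
for C in(C,C2):
    e=(C[0]-C[1])[:2]+(C[3]-C[2])[:2]; yaw=np.arctan2(e[1],e[0])-np.pi/2; print("yaw",yaw,np.linalg.norm(C[0]-C[1]),np.linalg.norm(C[1]-C[2]))
    o=np.mean(C,0)[:2];M=np.array([[np.cos(yaw),-np.sin(yaw)],[np.sin(yaw),np.cos(yaw)]])
    for q in[(-.026,0),(.03,.067),(.03,-.067),(.042,0)]: print(q,(o+M@np.array(q)).round(4))
E
python3 m1.py
python3 - <<'E'
import cv2
t=cv2.imread("pics/a_top.png");s=cv2.imread("pics/a_scene.png")
a=cv2.resize(t[200:330,125:235],None,fx=4,fy=4,interpolation=cv2.INTER_CUBIC)
b=cv2.resize(t[210:355,425:505],None,fx=4,fy=4,interpolation=cv2.INTER_CUBIC)
import numpy as np
o=np.zeros((600,800,3),np.uint8);o[:520,:440]=a;o[:580,450:770]=b
cv2.imwrite("pics/c_top.png",o)
cv2.imwrite("pics/c_scene.png",cv2.resize(s[260:450,405:595],None,fx=3,fy=3,interpolation=cv2.INTER_CUBIC))
cv2.imwrite("pics/c_scene2.png",cv2.resize(s[95:220,140:305],None,fx=4,fy=4,interpolation=cv2.INTER_CUBIC))
E
```

```text
white [0.5482 0.0818 0.137 ] [0.5509 0.084  0.137 ]
jar [0.5642 0.0157 0.063 ] [0.5624 0.015  0.063 ]
alu [ 0.5592 -0.0512  0.151 ] [ 0.5599 -0.0482  0.151 ]
amber [0.4968 0.0092 0.165 ] [0.4957 0.0098 0.165 ]
tray [[ 0.6117  0.1502  0.042 ]
 [ 0.6313 -0.1096  0.042 ]
 [ 0.4355 -0.1251  0.042 ]
 [ 0.4135  0.1326  0.042 ]] [0.52300754 0.01203387 0.042     ]
trayS [[ 0.6095  0.1511  0.042 ]
 [ 0.6322 -0.1061  0.042 ]
 [ 0.4369 -0.1224  0.042 ]
 [ 0.4166  0.1359  0.042 ]] [0.52382566 0.01465411 0.042     ]
yaw 0.08020425753533345 0.26052614093638105 0.19647640212867343
(-0.026, 0) [0.4971 0.01  ]
(0.03, 0.067) [0.5475 0.0812]
(0.03, -0.067) [ 0.5583 -0.0523]
(0.042, 0) [0.5649 0.0154]
yaw 0.08328132368510976 0.2581862362485621 0.1959519624457278
(-0.026, 0) [0.4979 0.0125]
(0.03, 0.067) [0.5481 0.0839]
(0.03, -0.067) [ 0.5593 -0.0496]
(0.042, 0) [0.5657 0.0181]
```

View pics/c_top.png

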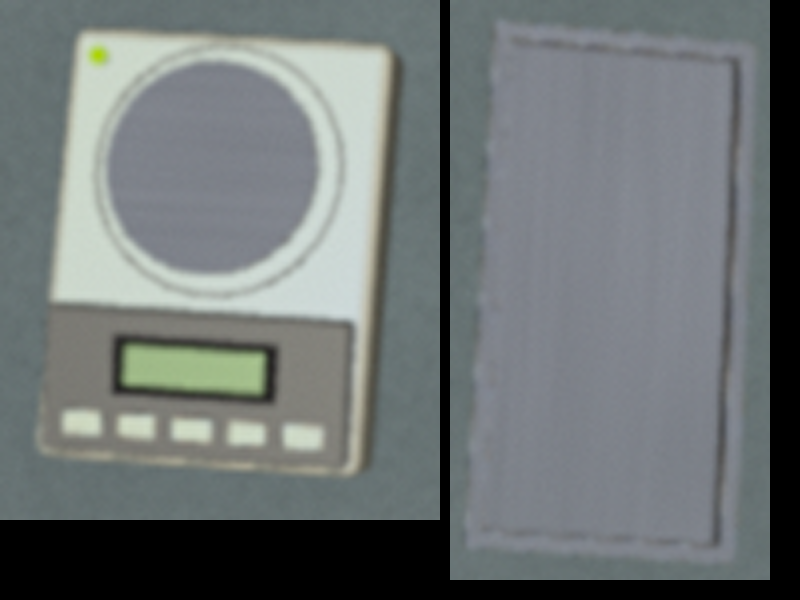

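View pics/c_scene.png

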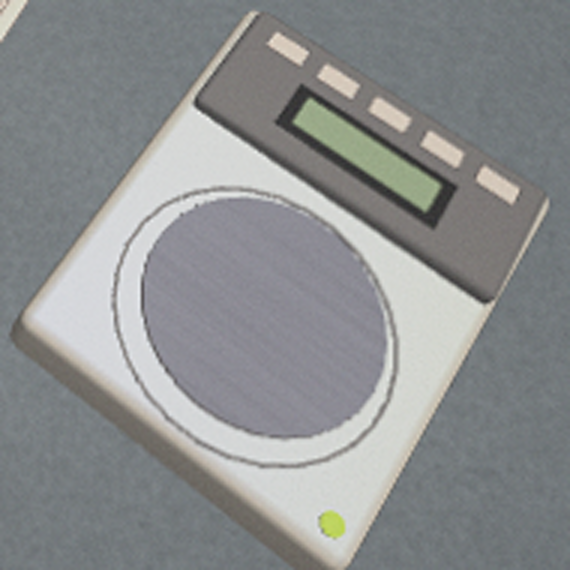

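View pics/c_scene2.png

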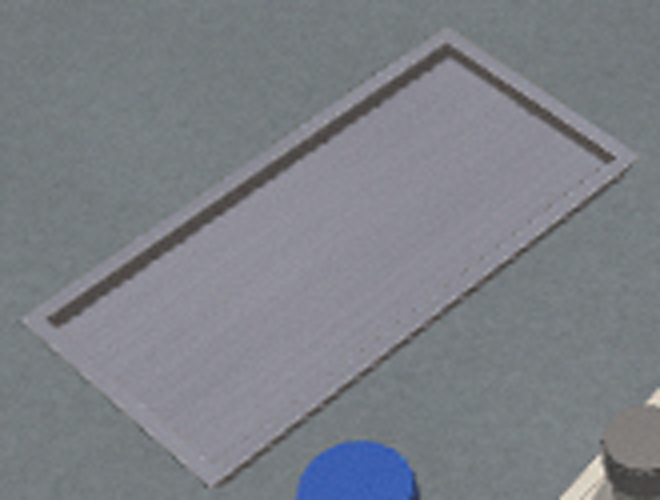

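```bash
cat > m2.py <<'E'
from plant import r
from h import *
t=r.snapshot("top");s=r.snapshot("scene")
c=lambda p,ox,oy,f:[ox+(p[0]+.5)/f-.5,oy+(p[1]+.5)/f-.5]
print("pan",onz(t,c((213,166),125,200,4),.07),onz(s,c((265,317),405,260,3),.07))
print("pan width",np.linalg.norm(onz(t,c((106,166),125,200,4),.07)-onz(t,c((319,166),125,200,4),.07)))
for C in ([onz(t,c((p[0]-450,p[1]),425,210,4),.015)[0] for p in [(497,22),(752,45),(730,560),(468,545)]],
  [onz(s,c(p,140,95,4),.015)[0] for p in [(212,485),(25,320),(448,28),(636,157)]]):
    print(np.round(C,4),np.mean(C,0).round(4)); e=C[0]-C[3]+C[1]-C[2];print("yaw x axis",np.arctan2(e[1],e[0]),np.linalg.norm(C[0]-C[3]),np.linalg.norm(C[0]-C[1]))
for n,p in dict(rack=[(291,144),(354,149),(352,182),(290,175)],wash=[(227,163)],tip=[(390,153),(441,157),(438,192),(387,188)],blue=[(404,225),(277,337)]).items(): print(n,onz(t,p,dict(rack=.08,wash=.1,tip=.055,blue=.05)[n]).round(3))
E
python3 m2.py
```

```text
pan [[0.55995253 0.33274601 0.07      ]] [[0.56180093 0.33763874 0.07      ]]
pan width 0.12352805365955395
[[ 0.6489 -0.2703  0.015 ]
 [ 0.6403 -0.4301  0.015 ]
 [ 0.3293 -0.4134  0.015 ]
 [ 0.3367 -0.2541  0.015 ]] [ 0.4888 -0.342   0.015 ]
yaw x axis -0.05260113903384142 0.31259522516731814 0.1601030649065359
[[ 0.6489 -0.2673  0.015 ]
 [ 0.6401 -0.4272  0.015 ]
 [ 0.3296 -0.412   0.015 ]
 [ 0.3393 -0.2521  0.015 ]] [ 0.4895 -0.3396  0.015 ]
yaw x axis -0.04910456738017935 0.3099145480998929 0.1601291657616128
rack [[ 0.793  0.084  0.08 ]
 [ 0.786 -0.062  0.08 ]
 [ 0.707 -0.059  0.08 ]
 [ 0.719  0.083  0.08 ]]
wash [[0.737 0.225 0.1  ]]
tip [[ 0.787 -0.15   0.055]
 [ 0.783 -0.273  0.055]
 [ 0.697 -0.264  0.055]
 [ 0.702 -0.143  0.055]]
blue [[ 0.616 -0.185  0.05 ]
 [ 0.352  0.1    0.05 ]]
```

Request:
move_arm(
  turn=[
    [0,0,-0.0188],
    [0,0,-0.0188],
    [0,0,0],
    [0,0,0],
    [0,0,0],
    [0,0,0],
    [0,0,0],
    [0,0,0],
    [0,0,0],
    [0,0,0],
  ],
  dp=[
    [0,0,-1],
    [0,0,-1],
    [-0.5,-0.5,0],
    [-1,-0.9,0],
    [-1,-0.9,0],
    [-1,-0.9,0],
    [-1,-0.9,0],
    [-1,-0.9,0],
    [-1,-0.9,0],
    [-0.5,-0.5,0],
  ],
  jaw=[-1,-1,-1,-1,-1,-1,-1,-1,-1,-1],
  newtons=25,
)

```text
clock: 1.18
tool_pos: [0.3251, 0.4441, 0.2887]
eef_rot: [0.002, 1.0, -0.001, 0.001]
contact_force: [-0.3, -0.4, -0.4]
opening: 1.002
```

Request:
move_arm(
  turn=[
    [0,0,0],
    [0,0,0],
    [0,0,0],
    [0,0,0],
    [0,0,0],
    [0,0,0],
    [0,0,0],
    [0,0,0],
  ],
  dp=[
    [-0.5,-0.4,0],
    [-1,-0.8,0],
    [-1,-0.8,0],
    [-1,-0.8,0],
    [-1,-0.8,0],
    [-1,-0.7,0],
    [0,0,0],
    [0,0,0],
  ],
  jaw=[-1,-1,-1,-1,-1,-1,-1,-1],
)

```text
clock: 1.85
tool_pos: [0.4603, 0.3385, 0.2885]
eef_rot: [0.002, 1.0, -0.0, 0.0]
contact_force: [-0.4, 0.4, -0.1]
opening: 1.001
```

Run:
```python
from plant import r
import cv2,pickle
st=r.get_state();s=r.snapshot("wrist");cv2.imwrite("pics/d_pan.png",s["frame"]);pickle.dump((st,s),open("d.pkl","wb"));print(st["tool_pos"],st["q"])
```

```text
[0.46030927 0.33853937 0.28849023] [-0.54021002  0.5660577  -0.29175904  1.66511484  0.19330731  0.93897507
  0.66301559]
```

View pics/d_pan.png

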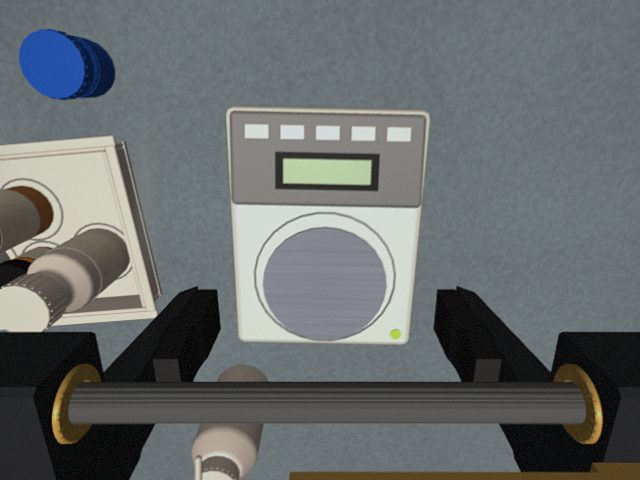

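The pan shows at (324,284), 263–386 wide, and the amber and white bottles are at the left edge.

Run:
```python
import pickle; from h import *
st,s=pickle.load(open("d.pkl","rb"))
print(onz(s,[(324.5,284),(263,284),(386,284),(324.5,227),(324.5,341)],.07,st).round(4))
print(onz(s,[(22,312)],.137,st))
```

```text
[[0.5556 0.3361 0.07  ]
 [0.5553 0.2748 0.07  ]
 [0.5559 0.3973 0.07  ]
 [0.4958 0.3365 0.07  ]
 [0.6216 0.3356 0.07  ]]
[[0.54683496 0.08540007 0.137     ]]
```

Request:
move_arm(
  turn=[
    [0,0,0],
    [0,0,0],
    [0,0,0],
    [0,0,0],
    [0,0,0],
    [0,0,0],
    [0,0,0],
    [0,0,0],
    [0,0,0],
    [0,0,0],
  ],
  dp=[
    [0.3,-0.6,0],
    [0.3,-1,0],
    [0.3,-1,0],
    [0.3,-1,0],
    [0.3,-1,0],
    [0.3,-1,0],
    [0.3,-1,0],
    [0.3,-1,0],
    [0.3,-1,0],
    [0.3,-1,0],
  ],
  jaw=[-1,-1,-1,-1,-1,-1,-1,-1,-1,-1],
)

```text
clock: 2.73
tool_pos: [0.3825, 0.1008, 0.2889]
eef_rot: [-0.002, 1.0, 0.0, 0.0]
contact_force: [0.5, 0.1, -0.2]
opening: 1.001
```

Request:
move_arm(
  turn=[
    [0,0,0],
    [0,0,0],
    [0,0,0],
    [0,0,0],
    [0,0,0],
  ],
  dp=[
    [0,-1,0],
    [0,-1,0],
    [0,-1,0],
    [0,-0.5,0],
    [0,0,0],
  ],
  jaw=[-1,-1,-1,-1,-1],
)

```text
clock: 3.15
tool_pos: [0.3831, 0.0115, 0.2888]
eef_rot: [0.001, 1.0, -0.0, -0.0]
contact_force: [0.6, 0.2, 0.3]
opening: 0.998
```

Run:
```python
from plant import r
import cv2,pickle
st=r.get_state();s=r.snapshot("wrist");cv2.imwrite("pics/e.png",s["frame"]);pickle.dump((st,s),open("e.pkl","wb"));print(st["tool_pos"],st["q"])
```

```text
[0.38307797 0.01148082 0.28879236] [ 0.07899448  0.30992542 -0.30759557  2.16149438  0.14673072  0.68973345
  1.24063478]
```

View pics/e.png

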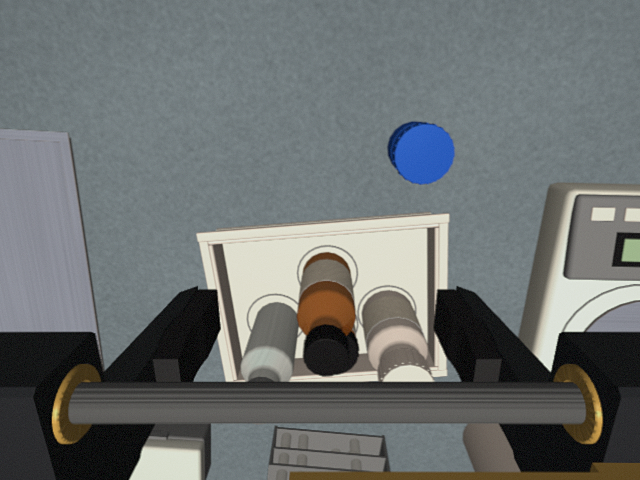

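Run:
```python
import pickle; from h import *
st,s=pickle.load(open("e.pkl","rb"))
print(onz(s,[(330.5,350),(330.5,356),(303,350),(358,350)],.165,st).round(4))
print(proj(s,[(.4963,.0097,.165),(.4963,.0097,.143),(.4963,.0097,.005),(.4963+.018,.0097,.165),(.4963-.018,.0097,.165)],st))
cv2.imwrite("pics/e2.png",cv2.resize(s["frame"][220:400,220:460],None,fx=3.3,fy=3.3,interpolation=cv2.INTER_CUBIC))
```

```text
[[ 0.4886  0.0143  0.165 ]
 [ 0.4941  0.0143  0.165 ]
 [ 0.4886 -0.0072  0.165 ]
 [ 0.4887  0.0358  0.165 ]]
[[324.62004431 358.35153562]
 [324.74414799 342.10965273]
 [325.27073424 273.162888  ]
 [324.71561367 377.39442425]
 [324.52094811 338.62092339]]
```

View pics/e2.png

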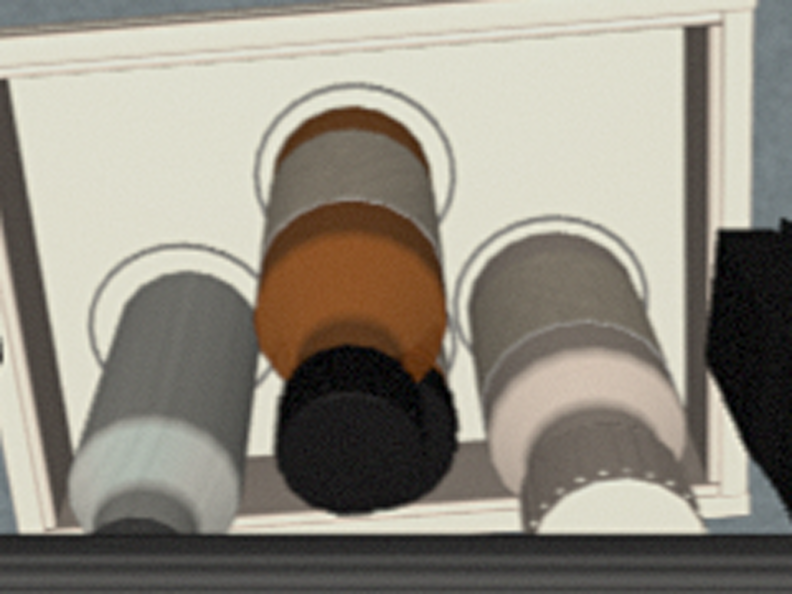

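Request:
move_arm(
  turn=[
    [0,0,0],
    [0,0,0],
    [0,0,0],
    [0,0,0],
    [0,0,0],
    [0,0,0],
    [0,0,0],
    [0,0,0],
    [0,0,0],
    [0,0,0],
  ],
  dp=[
    [-0.5,0,0],
    [-1,0,0],
    [-1,0,0],
    [-1,0,0],
    [-0.7,0,0],
    [-0.3,0,0.5],
    [0,0,1],
    [0,0,1],
    [0,0,0.5],
    [0,0,0],
  ],
  jaw=[-1,-1,-1,-1,-1,-1,-1,-1,-1,-1],
)

```text
clock: 4.03
tool_pos: [0.4945, 0.0157, 0.2113]
eef_rot: [-0.002, 1.0, 0.001, -0.003]
contact_force: [0.6, 1.2, 0.4]
opening: 0.999
```

Request:
move_arm(
  turn=[
    [0,0,0],
    [0,0,0],
    [0,0,0],
    [0,0,0],
    [0,0,0],
    [0,0,0],
    [0,0,0],
  ],
  dp=[
    [-0.06,-0.18,0],
    [0,0,0.5],
    [0,0,0.8],
    [0,0,0.8],
    [0,0,0.6],
    [0,0,0.3],
    [0,0,0],
  ],
  jaw=[-1,-1,-1,-1,-1,-1,-1],
)

```text
clock: 4.62
tool_pos: [0.4979, 0.0091, 0.1385]
eef_rot: [-0.001, 1.0, 0.0, -0.0]
contact_force: [-0.6, 0.2, -0.4]
opening: 0.996
```

```bash
cat > snap.py <<'E'
import sys
from plant import r
import cv2,pickle
for n in sys.argv[2:]:
    st=r.get_state();s=r.snapshot(n);cv2.imwrite(f"pics/{sys.argv[1]}_{n}.png",s["frame"]);pickle.dump((st,s),open(f"{sys.argv[1]}_{n}.pkl","wb"))
    print(st["clock"],st["tool_pos"].round(4),st["eef_rot"].round(4),st["q"].round(3),st["opening"],st["contact_force"].round(2))
E
python3 snap.py f wrist
```

```text
4.6167 [0.4979 0.0091 0.1385] [-7.e-04  1.e+00  2.e-04 -2.e-04] [ 0.007  0.693 -0.189  2.036  0.287  0.437  1.172] 0.996043323594089 [-0.61  0.22 -0.38]
```

View pics/f_wrist.png

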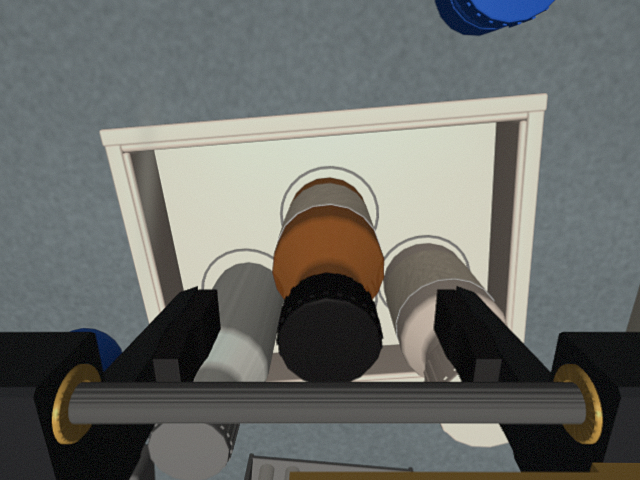

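Request:
move_arm(
  turn=[
    [0,0,0],
    [0,0,0],
    [0,0,0],
    [0,0,0],
    [0,0,0],
    [0,0,0],
    [0,0,0],
    [0,0,0],
  ],
  dp=[
    [0,0,0.1],
    [0,0,0],
    [0,0,0],
    [0,0,0],
    [0,0,0],
    [0,0,0],
    [0,0,0],
    [0,0,0],
  ],
  jaw=[0.2,0.2,0.6,1,1,1,1,1],
  newtons=25,
)

```text
clock: 5.33
tool_pos: [0.4978, 0.0084, 0.1363]
eef_rot: [-0.0, 1.0, 0.0, 0.0]
contact_force: [0.0, 0.4, 0.6]
opening: 0.421
```

```bash
python3 snap.py g wrist
```

```text
5.3333 [0.4978 0.0084 0.1363] [-2.e-04  1.e+00  1.e-04  1.e-04] [ 0.006  0.697 -0.186  2.039  0.289  0.43   1.17 ] 0.42072177868905464 [0.04 0.41 0.56]
```

View pics/g_wrist.png

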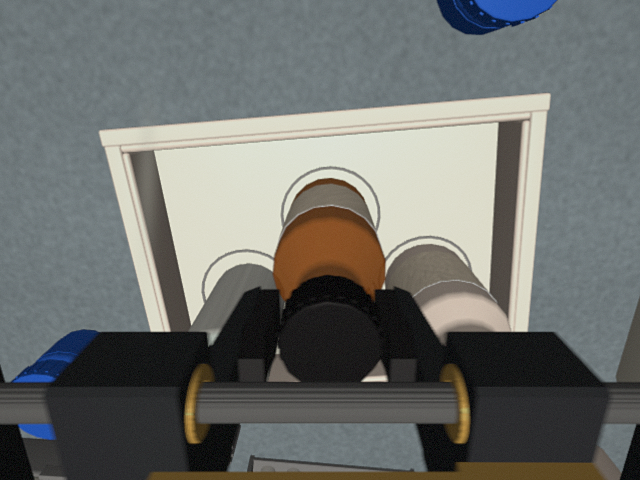

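Request:
move_arm(
  turn=[
    [0,0,0],
    [0,0,0],
    [0,0,0],
    [0,0,0],
    [0,0,0],
    [0,0,0],
    [0,0,0],
    [0,0,0],
    [0,0,0],
    [0,0,0],
  ],
  dp=[
    [0,0,-0.3],
    [0,0,-0.6],
    [0,0,-0.8],
    [0.1,0,-0.8],
    [0.5,0,-0.8],
    [0.8,0,-0.5],
    [0.8,-0.1,-0.2],
    [0.7,-0.4,0],
    [0.5,-0.8,0],
    [0.3,-0.9,0],
  ],
  jaw=[1,1,1,1,1,1,1,1,1,1],
)

```text
clock: 6.22
tool_pos: [0.403, -0.0464, 0.2366]
eef_rot: [-0.002, 1.0, -0.0, -0.001]
contact_force: [-0.3, 0.3, -2.0]
opening: 0.394
```

```bash
python3 snap.py h scene
```

```text
6.2167 [ 0.403  -0.0464  0.2366] [-1.8e-03  1.0e+00 -0.0e+00 -9.0e-04] [ 0.195  0.429 -0.28   2.185  0.22   0.555  1.326] 0.39392985096610234 [-0.3   0.32 -2.  ]
```

View pics/h_scene.png

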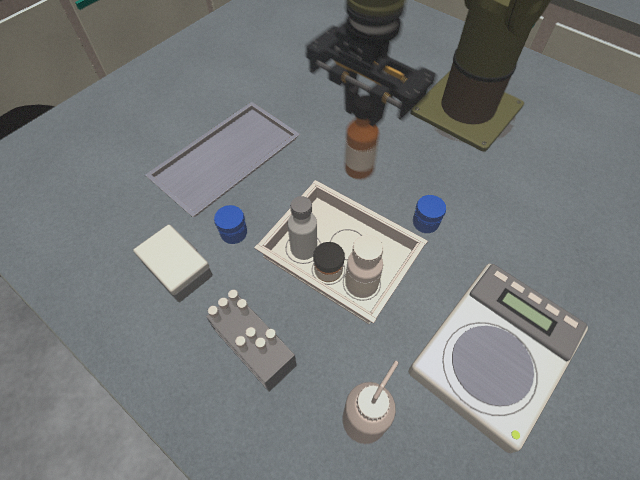

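Request:
move_arm(
  turn=[
    [0,0,0],
    [0,0,0],
    [0,0,0],
    [0,0,0],
    [0,0,0],
    [0,0,0],
    [0,0,0],
    [0,0,0],
    [0,0,0],
    [0,0,0],
  ],
  dp=[
    [0,-1,0],
    [0,-1,0],
    [0,-1,0],
    [0,-1,0],
    [0,-1,0],
    [0,-1,0],
    [0,-1,0],
    [0,-1,0],
    [0,-1,0],
    [0,-1,0],
  ],
  jaw=[1,1,1,1,1,1,1,1,1,1],
)

```text
clock: 7.1
tool_pos: [0.4048, -0.2978, 0.2363]
eef_rot: [-0.0, 1.0, 0.0, -0.0]
contact_force: [1.6, 0.5, -2.3]
opening: 0.395
```

Request:
move_arm(
  turn=[
    [0,0,0],
    [0,0,0],
    [0,0,0],
    [0,0,0],
    [0,0,0],
    [0,0,0],
  ],
  dp=[
    [0,-0.8,0],
    [0,-0.4,0.4],
    [0,0,0.8],
    [0,0,0.8],
    [0,0,0.4],
    [0,0,0],
  ],
  jaw=[1,1,1,1,1,1],
)

```text
clock: 7.6
tool_pos: [0.4039, -0.3248, 0.1738]
eef_rot: [-0.001, 1.0, 0.002, -0.002]
contact_force: [0.8, 0.3, -2.9]
opening: 0.398
```

```bash
python3 snap.py i wrist
```

```text
7.6 [ 0.4039 -0.3248  0.1738] [-8.0e-04  1.0e+00  1.9e-03 -2.4e-03] [ 0.753  0.658 -0.266  1.943  0.294  0.584  1.865] 0.3979225081751618 [ 0.84  0.31 -2.88]
```

View pics/i_wrist.png

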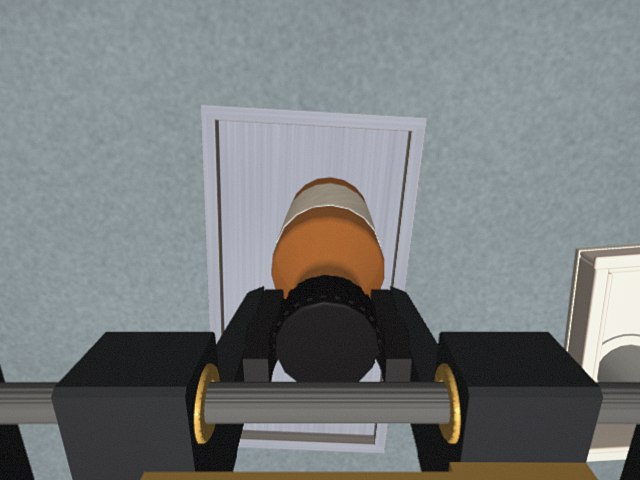

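Request:
move_arm(
  turn=[
    [0,0,0],
    [0,0,0],
    [0,0,0],
    [0,0,0],
    [0,0,0],
    [0,0,0],
    [0,0,0],
  ],
  dp=[
    [0.1,-0.45,0],
    [0,0,0.4],
    [0,0,0.5],
    [0,0,0.3],
    [0,0,0.15],
    [0,0,0.1],
    [0,0,0],
  ],
  jaw=[1,1,1,1,1,1,1],
)

```text
clock: 8.23
tool_pos: [0.4029, -0.3378, 0.1397]
eef_rot: [-0.0, 1.0, 0.0, -0.0]
contact_force: [0.3, -0.2, -2.7]
opening: 0.403
```

Request:
move_arm(
  turn=[
    [0,0,0],
    [0,0,0],
    [0,0,0],
    [0,0,0],
  ],
  dp=[
    [0,0,0.06],
    [0,0,0.06],
    [0,0,0.05],
    [0,0,0],
  ],
  jaw=[1,1,1,1],
)

```text
clock: 8.57
tool_pos: [0.403, -0.3379, 0.1357]
eef_rot: [-0.0, 1.0, 0.0, 0.0]
contact_force: [0.9, 0.3, -3.3]
opening: 0.403
```

Request:
move_arm(
  turn=[
    [0,0,0],
    [0,0,0],
    [0,0,0],
  ],
  dp=[
    [0,0,0.06],
    [0,0,0.05],
    [0,0,0],
  ],
  jaw=[1,1,1],
)

```text
clock: 8.82
tool_pos: [0.404, -0.338, 0.1342]
eef_rot: [-0.0, 1.0, -0.001, 0.001]
contact_force: [0.0, 1.3, 8.8]
opening: 0.398
```

Request:
move_arm(
  turn=[
    [0,0,0],
    [0,0,0],
    [0,0,0],
    [0,0,0],
    [0,0,0],
    [0,0,0],
    [0,0,0],
    [0,0,0],
    [0,0,0],
    [0,0,0],
  ],
  dp=[
    [0,0,-0.03],
    [0,0,0],
    [0,0,0],
    [0,0,0],
    [0,0,-0.3],
    [0,0,-0.7],
    [0,0,-1],
    [0,0,-1],
    [0,0,-1],
    [0,0,-0.5],
  ],
  jaw=[0,-0.5,-1,-1,-1,-1,-1,-1,-1,-1],
)

```text
clock: 9.65
tool_pos: [0.4039, -0.3385, 0.2494]
eef_rot: [-0.0, 1.0, -0.001, 0.002]
contact_force: [0.2, -0.7, -0.0]
opening: 1.0
```

```bash
python3 snap.py j wrist scene
```

```text
9.65 [ 0.4039 -0.3385  0.2494] [-2.0e-04  1.0e+00 -1.1e-03  1.7e-03] [ 0.811  0.555 -0.319  1.847  0.239  0.773  1.936] 0.9997799347682289 [ 0.23 -0.71 -0.  ]
9.7 [ 0.4048 -0.339   0.2506] [-1.0e-04  1.0e+00 -2.0e-03  2.9e-03] [ 0.811  0.553 -0.319  1.846  0.239  0.773  1.936] 0.999494232176584 [-0.13 -0.77  1.72]
```

View pics/j_wrist.png

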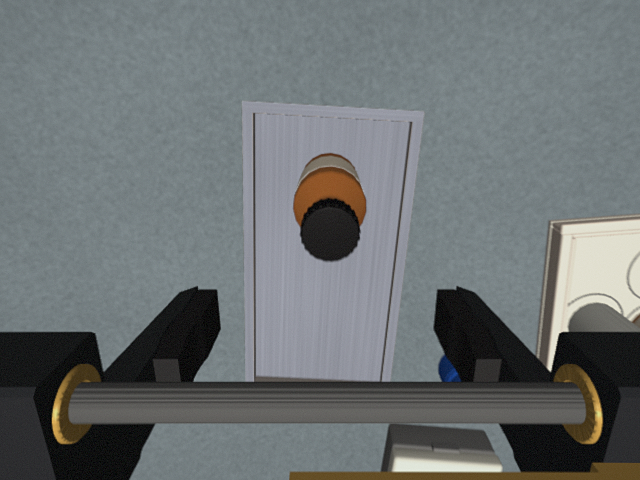

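View pics/j_scene.png

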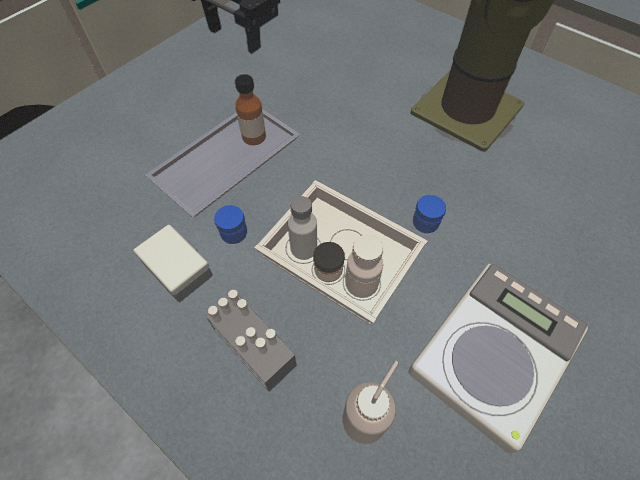

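Request:
move_arm(
  turn=[
    [0,0,0],
    [0,0,0],
    [0,0,0],
    [0,0,0],
    [0,0,0],
    [0,0,0],
    [0,0,0],
    [0,0,0],
    [0,0,0],
    [0,0,0],
  ],
  dp=[
    [-0.3,0.6,0],
    [-0.5,1,0],
    [-0.5,1,0],
    [-0.5,1,0],
    [-0.5,1,0],
    [-0.5,1,0],
    [-0.5,1,0],
    [-0.5,1,0],
    [-0.5,1,0],
    [-0.5,1,0],
  ],
  jaw=[-1,-1,-1,-1,-1,-1,-1,-1,-1,-1],
)

```text
clock: 10.58
tool_pos: [0.5225, -0.0966, 0.245]
eef_rot: [-0.0, 1.0, 0.0, -0.001]
contact_force: [0.6, -0.8, -0.8]
opening: 1.001
```

Request:
move_arm(
  turn=[
    [0,0,0],
    [0,0,0],
    [0,0,0],
    [0,0,0],
  ],
  dp=[
    [-0.4,1,0],
    [-0.3,0.6,0],
    [0,0.2,0],
    [0,0,0],
  ],
  jaw=[-1,-1,-1,-1],
)

```text
clock: 10.92
tool_pos: [0.5397, -0.0514, 0.2452]
eef_rot: [-0.002, 1.0, 0.0, -0.001]
contact_force: [0.2, -0.0, -0.1]
opening: 1.004
```

```bash
python3 snap.py k wrist
```

```text
10.9167 [ 0.5397 -0.0514  0.2452] [-1.7e-03  1.0e+00  3.0e-04 -1.0e-03] [ 0.187  0.579 -0.286  1.804  0.218  0.791  1.365] 1.0044631717588655 [ 0.21 -0.02 -0.07]
```

View pics/k_wrist.png

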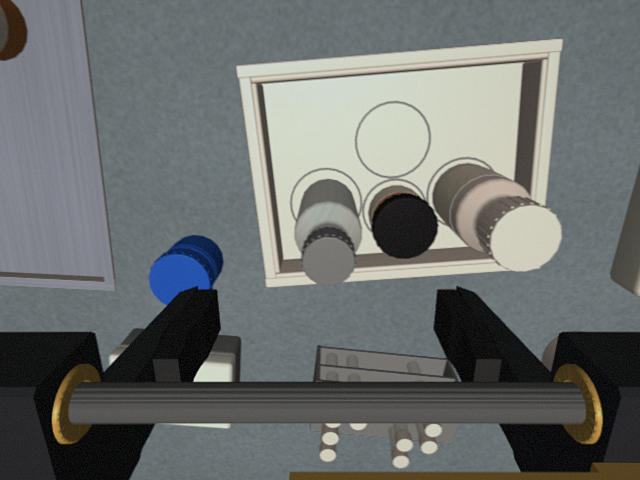

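```bash
cat > m3.py <<'E'
import pickle; from h import *
st,s=pickle.load(open("k_wrist.pkl","rb"))
for n,p,z in[("alu",(328.5,260),.151),("white",(525,238),.137),("jar",(405.5,227),.063),("ring",(393.5,139),.005)]: print(n,onz(s,[p],z,st).round(4))
print(proj(s,[(.5595,-.0497,.151)],st))
cv2.imwrite("pics/k2.png",cv2.resize(s["frame"][140:290,270:570],None,fx=2.6,fy=2.6,interpolation=cv2.INTER_CUBIC))
E
python3 m3.py
```

```text
alu [[ 0.5566 -0.0499  0.151 ]]
white [[0.5463 0.0813 0.137 ]]
jar [[0.5628 0.0165 0.063 ]]
ring [[0.4949 0.0116 0.005 ]]
[[328.75190231 264.20125896]]
```

View pics/k2.png

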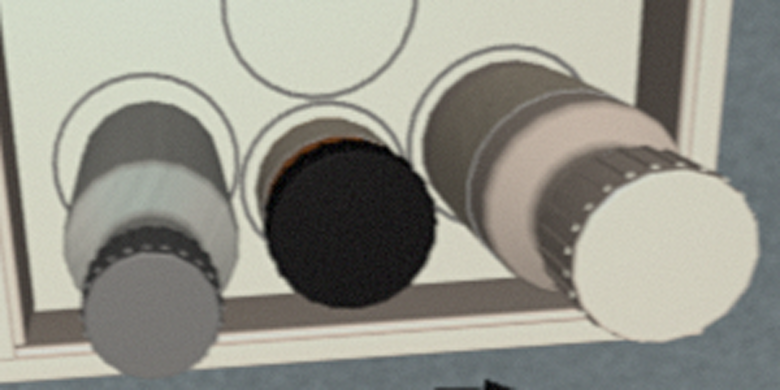

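Request:
move_arm(
  turn=[
    [0,0,0],
    [0,0,0],
    [0,0,0],
    [0,0,0],
    [0,0,0],
    [0,0,0],
    [0,0,0],
    [0,0,0],
  ],
  dp=[
    [-0.45,0.05,0],
    [-0.3,0,0.3],
    [0,0,0.8],
    [0,0,1],
    [0,0,1],
    [0,0,1],
    [0,0,0.5],
    [0,0,0],
  ],
  jaw=[-1,-1,-1,-1,-1,-1,-1,-1],
)

```text
clock: 11.63
tool_pos: [0.5563, -0.0534, 0.1278]
eef_rot: [0.001, 1.0, -0.0, -0.003]
contact_force: [-0.7, -0.6, 0.3]
opening: 1.002
```

```bash
python3 snap.py l wrist
```

```text
11.6333 [ 0.5563 -0.0534  0.1278] [ 7.0e-04  1.0e+00 -4.0e-04 -3.5e-03] [ 0.142  0.768 -0.219  1.857  0.292  0.555  1.301] 1.0023856973716103 [-0.68 -0.55  0.31]
```

View pics/l_wrist.png

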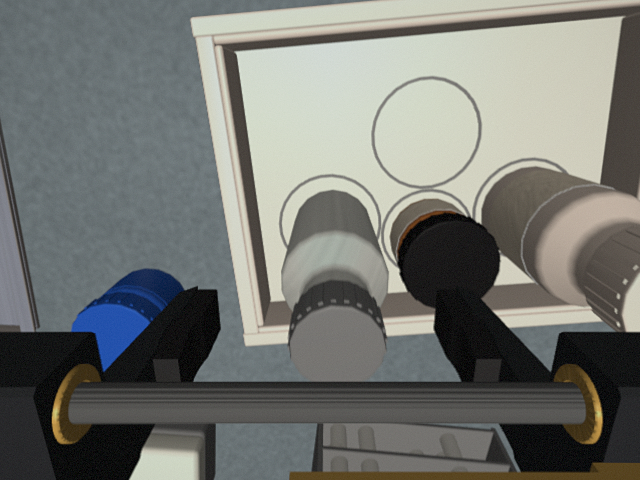

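Request:
move_arm(
  turn=[
    [0,0,0],
    [0,0,0],
    [0,0,0],
    [0,0,0],
    [0,0,0],
    [0,0,0],
    [0,0,0],
    [0,0,0],
    [0,0,0],
    [0,0,0],
  ],
  dp=[
    [-0.08,0.15,0.1],
    [0,0,0.12],
    [0,0,0],
    [0,0,0],
    [0,0,0],
    [0,0,0],
    [0,0,0],
    [0,0,0],
    [0,0,0],
    [0,0,0],
  ],
  jaw=[-1,-1,-1,-0.2,0.2,0.6,1,1,1,1],
)

```text
clock: 12.52
tool_pos: [0.561, -0.0478, 0.1257]
eef_rot: [-0.0, 1.0, 0.0, 0.0]
contact_force: [1.0, -0.7, 0.4]
opening: 0.493
```

```bash
python3 snap.py m wrist
```

```text
12.5167 [ 0.561  -0.0478  0.1257] [-2.e-04  1.e+00  0.e+00  0.e+00] [ 0.131  0.773 -0.218  1.852  0.294  0.548  1.293] 0.4932884628278917 [ 0.96 -0.65  0.44]
```

View pics/m_wrist.png

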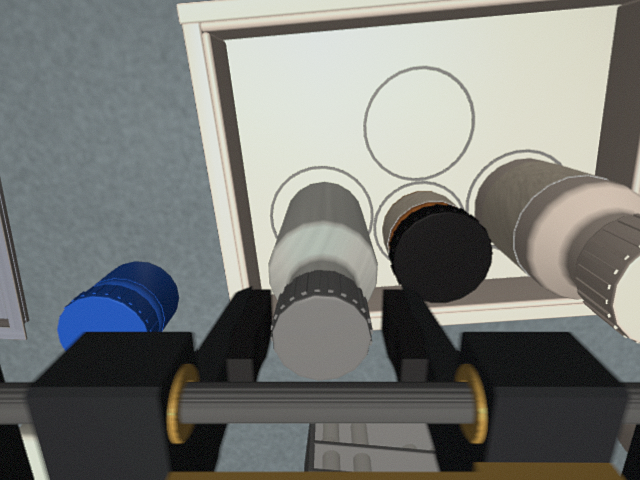

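Request:
move_arm(
  turn=[
    [0,0,0],
    [0,0,0],
    [0,0,0],
    [0,0,0],
    [0,0,0],
  ],
  dp=[
    [0,-0.06,0.12],
    [0,0,0],
    [0,0,0],
    [0,0,0],
    [0,0,0],
  ],
  jaw=[1,1,1,1,1],
)

```text
clock: 12.98
tool_pos: [0.5616, -0.0496, 0.1237]
eef_rot: [-0.0, 1.0, -0.0, 0.001]
contact_force: [-1.3, -0.6, 9.0]
opening: 0.391
```

Request:
move_arm(
  turn=[
    [0,0,0],
    [0,0,0],
    [0,0,0],
    [0,0,0],
    [0,0,0],
    [0,0,0],
    [0,0,0],
    [0,0,0],
    [0,0,0],
    [0,0,0],
  ],
  dp=[
    [0,0,-0.3],
    [0,0,-0.6],
    [0,0,-0.9],
    [0,0,-1],
    [0,-0.3,-0.8],
    [0.1,-0.6,-0.4],
    [0.3,-0.9,-0.1],
    [0.3,-1,0],
    [0.3,-1,0],
    [0.3,-1,0],
  ],
  jaw=[1,1,1,1,1,1,1,1,1,1],
)

```text
clock: 13.82
tool_pos: [0.5275, -0.1703, 0.2249]
eef_rot: [-0.0, 1.0, 0.0, -0.001]
contact_force: [0.2, 0.4, -2.8]
opening: 0.39
```

Request:
move_arm(
  turn=[
    [0,0,0],
    [0,0,0],
    [0,0,0],
    [0,0,0],
    [0,0,0],
    [0,0,0],
    [0,0,0],
    [0,0,0],
  ],
  dp=[
    [0.3,-1,0],
    [0.3,-1,0],
    [0.3,-1,0],
    [0.3,-1,0],
    [0.2,-0.9,0],
    [0.1,-0.9,0],
    [0,-0.5,0],
    [0,0,0],
  ],
  jaw=[1,1,1,1,1,1,1,1],
)

```text
clock: 14.48
tool_pos: [0.4898, -0.3307, 0.2246]
eef_rot: [0.002, 1.0, -0.001, -0.001]
contact_force: [0.1, -0.2, -3.3]
opening: 0.387
```

```bash
python3 snap.py n wrist scene
```

```text
14.4833 [ 0.4898 -0.3307  0.2246] [ 2.4e-03  1.0e+00 -1.0e-03 -5.0e-04] [ 0.693  0.669 -0.309  1.684  0.262  0.829  1.835] 0.3869655921222202 [ 0.15 -0.23 -3.32]
14.5333 [ 0.4907 -0.3277  0.2247] [ 1.1e-03  1.0e+00  2.0e-04 -3.0e-04] [ 0.691  0.669 -0.311  1.686  0.26   0.829  1.834] 0.38505741729866744 [ 0.06  0.02 -3.45]
```

View pics/n_wrist.png

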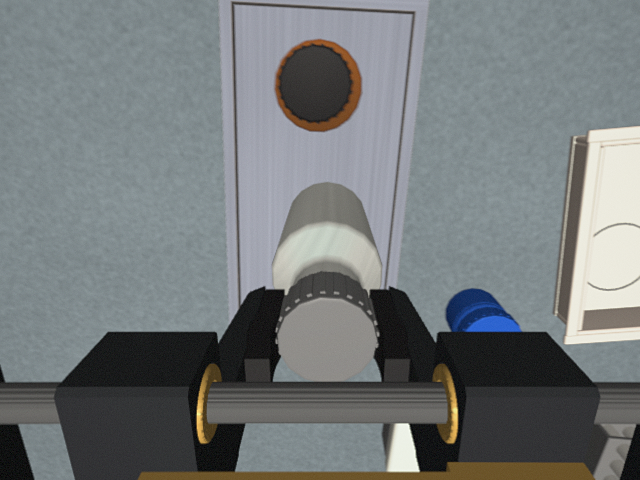

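View pics/n_scene.png

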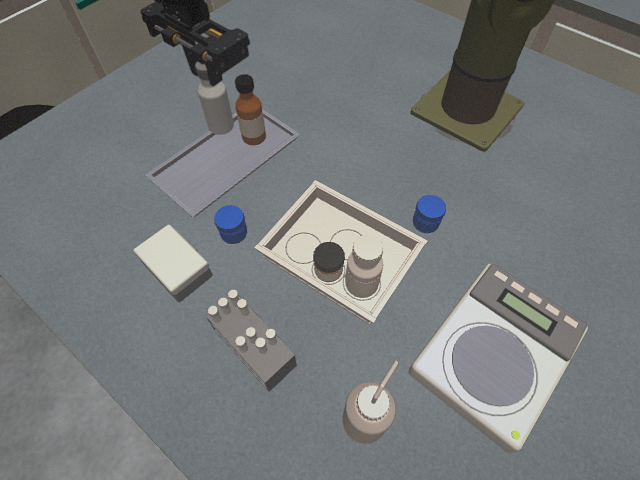

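Request:
move_arm(
  turn=[
    [0,0,0],
    [0,0,0],
    [0,0,0],
    [0,0,0],
    [0,0,0],
    [0,0,0],
    [0,0,0],
    [0,0,0],
    [0,0,0],
  ],
  dp=[
    [0,-0.45,0],
    [0,0,0.4],
    [0,0,0.8],
    [0,0,0.9],
    [0,0,0.8],
    [0,0,0.6],
    [0,0,0.3],
    [0,0,0.1],
    [0,0,0],
  ],
  jaw=[1,1,1,1,1,1,1,1,1],
)

```text
clock: 15.33
tool_pos: [0.4913, -0.3376, 0.1272]
eef_rot: [-0.001, 1.0, 0.0, -0.0]
contact_force: [-0.2, -0.3, -3.3]
opening: 0.384
```

Request:
move_arm(
  turn=[
    [0,0,0],
    [0,0,0],
    [0,0,0],
    [0,0,0],
  ],
  dp=[
    [0,0,0.05],
    [0,0,0.05],
    [0,0,0.05],
    [0,0,0],
  ],
  jaw=[1,1,1,1],
)

```text
clock: 15.67
tool_pos: [0.4914, -0.3383, 0.1243]
eef_rot: [-0.0, 1.0, -0.0, 0.0]
contact_force: [-0.1, 0.1, -2.9]
opening: 0.386
```

Request:
move_arm(
  turn=[
    [0,0,0],
    [0,0,0],
    [0,0,0],
    [0,0,0],
  ],
  dp=[
    [0,0,0.05],
    [0,0,0.05],
    [0,0,0.05],
    [0,0,0],
  ],
  jaw=[1,1,1,1],
)

```text
clock: 16.0
tool_pos: [0.4921, -0.3385, 0.1218]
eef_rot: [-0.0, 1.0, -0.001, 0.001]
contact_force: [-1.9, 1.0, 7.4]
opening: 0.387
```

Request:
move_arm(
  turn=[
    [0,0,0],
    [0,0,0],
    [0,0,0],
    [0,0,0],
    [0,0,0],
    [0,0,0],
    [0,0,0],
    [0,0,0],
    [0,0,0],
    [0,0,0],
  ],
  dp=[
    [0,0,-0.03],
    [0,0,0],
    [0,0,0],
    [0,0,0],
    [0,0,-0.3],
    [0,0,-0.7],
    [0,0,-1],
    [0,0,-1],
    [0,0,-1],
    [0,0,-0.5],
  ],
  jaw=[0,-0.5,-1,-1,-1,-1,-1,-1,-1,-1],
)

```text
clock: 16.83
tool_pos: [0.4924, -0.3386, 0.2369]
eef_rot: [-0.0, 1.0, -0.001, 0.002]
contact_force: [0.9, 0.0, -0.8]
opening: 0.995
```

Request:
move_arm(
  turn=[
    [0,0,0],
    [0,0,0],
    [0,0,0],
    [0,0,0],
    [0,0,0],
    [0,0,0],
    [0,0,0],
    [0,0,0],
    [0,0,0],
    [0,0,0],
  ],
  dp=[
    [0,0.6,0],
    [-0.15,1,0],
    [-0.15,1,0],
    [-0.15,1,0],
    [-0.15,1,0],
    [-0.15,1,0],
    [-0.15,1,0],
    [-0.15,1,0],
    [-0.15,1,0],
    [-0.15,1,0],
  ],
  jaw=[-1,-1,-1,-1,-1,-1,-1,-1,-1,-1],
)

```text
clock: 17.67
tool_pos: [0.5249, -0.0969, 0.2339]
eef_rot: [-0.0, 1.0, 0.0, 0.0]
contact_force: [0.1, -0.6, 0.3]
opening: 0.998
```

Request:
move_arm(
  turn=[
    [0,0,0],
    [0,0,0],
    [0,0,0],
    [0,0,0],
    [0,0,0],
    [0,0,0],
    [0,0,0],
    [0,0,0],
    [0,0,0],
  ],
  dp=[
    [-0.15,1,0],
    [-0.15,1,0],
    [-0.15,1,0],
    [-0.15,1,0],
    [-0.15,1,0],
    [-0.15,1,0],
    [0,0.8,0],
    [0,0.3,0],
    [0,0,0],
  ],
  jaw=[-1,-1,-1,-1,-1,-1,-1,-1,-1],
)

```text
clock: 18.42
tool_pos: [0.5471, 0.0819, 0.2338]
eef_rot: [-0.002, 1.0, 0.001, 0.0]
contact_force: [0.3, 0.3, 0.1]
opening: 0.996
```

```bash
python3 snap.py o scene wrist
```

```text
18.4167 [0.5471 0.0819 0.2338] [-2.3e-03  1.0e+00  7.0e-04  2.0e-04] [-0.064  0.606 -0.274  1.788  0.22   0.776  1.126] 0.9963638902507542 [0.33 0.27 0.13]
18.4667 [0.5471 0.0795 0.2336] [-9.e-04  1.e+00 -2.e-04 -0.e+00] [-0.062  0.606 -0.272  1.789  0.221  0.776  1.126] 0.9966359818682712 [-0.71 -0.25  0.4 ]
```

View pics/o_wrist.png

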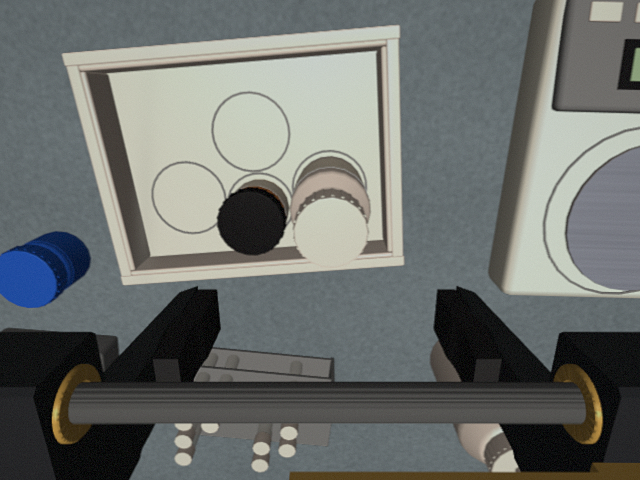

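View pics/o_scene.png

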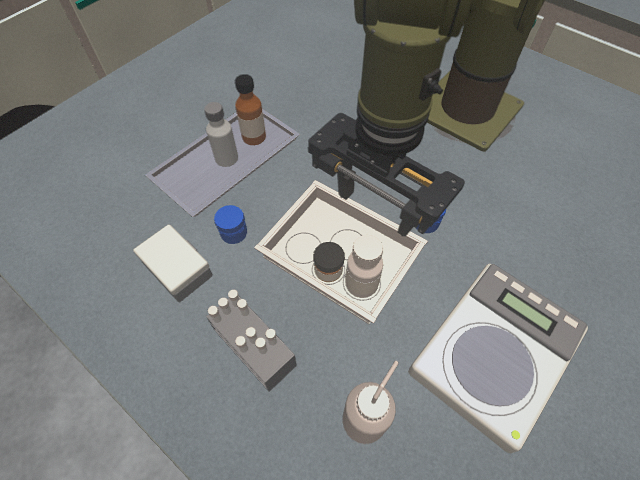

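Run:
```python
import pickle; from h import *
st,s=pickle.load(open("o_wrist.pkl","rb"))
for n,p,z in[("white",(331,230),.137),("jar",(252,221),.063),("ring",(251,131.5),.005),("ring alu",(189,197.5),.005)]: print(n,onz(s,[p],z,st).round(4))
```

```text
white [[0.5446 0.0824 0.137 ]]
jar [[0.5617 0.0185 0.063 ]]
ring [[0.4952 0.0113 0.005 ]]
ring alu [[ 0.5564 -0.0512  0.005 ]]
```

Request:
move_arm(
  turn=[
    [0,0,0],
    [0,0,0],
    [0,0,0],
    [0,0,0],
    [0,0,0],
    [0,0,0],
    [0,0,0],
    [0,0,0],
    [0,0,0],
  ],
  dp=[
    [-0.05,0.1,0.3],
    [0,0,0.8],
    [0,0,1],
    [0,0,1],
    [0,0,0.8],
    [0,0,0.6],
    [0,0,0.3],
    [0,0,0],
    [0,0,0],
  ],
  jaw=[-1,-1,-1,-1,-1,-1,-1,-1,-1],
)

```text
clock: 19.27
tool_pos: [0.5486, 0.0811, 0.1134]
eef_rot: [0.0, 1.0, -0.0, -0.0]
contact_force: [0.2, 0.8, 0.1]
opening: 0.999
```

```bash
python3 snap.py p wrist
```

```text
19.2667 [0.5486 0.0811 0.1134] [ 4.e-04  1.e+00 -2.e-04 -1.e-04] [-0.111  0.785 -0.201  1.884  0.298  0.502  1.053] 0.9992753978228878 [0.23 0.79 0.09]
```

View pics/p_wrist.png

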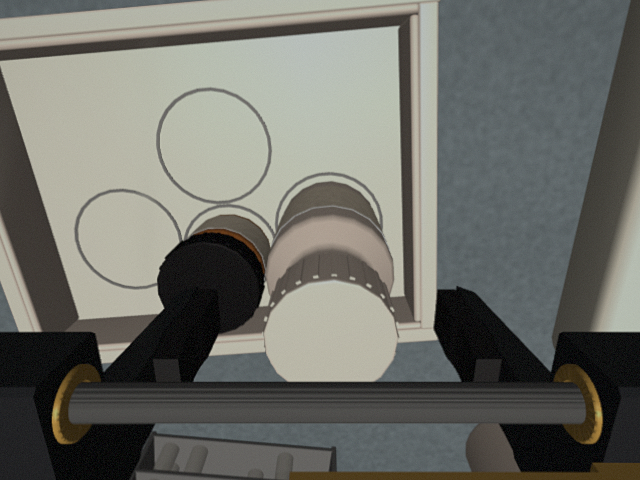

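Request:
move_arm(
  turn=[
    [0,0,0],
    [0,0,0],
    [0,0,0],
    [0,0,0],
    [0,0,0],
    [0,0,0],
    [0,0,0],
    [0,0,0],
    [0,0,0],
    [0,0,0],
  ],
  dp=[
    [0,0.04,0.2],
    [0,0,0.12],
    [0,0,0],
    [0,0,0],
    [0,0,0],
    [0,0,0],
    [0,0,0],
    [0,0,0],
    [0,0,0],
    [0,0,0],
  ],
  jaw=[-1,-1,-1,-0.2,0.2,0.6,1,1,1,1],
)

```text
clock: 20.15
tool_pos: [0.5485, 0.0828, 0.1055]
eef_rot: [-0.0, 1.0, -0.0, 0.0]
contact_force: [1.8, -1.2, -0.4]
opening: 0.533
```

Request:
move_arm(
  turn=[
    [0,0,0],
    [0,0,0],
    [0,0,0],
  ],
  dp=[
    [0,0,0],
    [0,0,0],
    [0,0,0],
  ],
  jaw=[1,1,1],
)

```text
clock: 20.4
tool_pos: [0.5486, 0.0828, 0.1055]
eef_rot: [-0.0, 1.0, -0.0, 0.0]
contact_force: [-1.1, -1.4, 1.0]
opening: 0.538
```

```bash
python3 snap.py q wrist
```

```text
20.4 [0.5486 0.0828 0.1055] [-2.e-04  1.e+00 -1.e-04  1.e-04] [-0.118  0.797 -0.195  1.888  0.302  0.484  1.047] 0.5380499052554595 [-1.15 -1.4   1.02]
```

View pics/q_wrist.png

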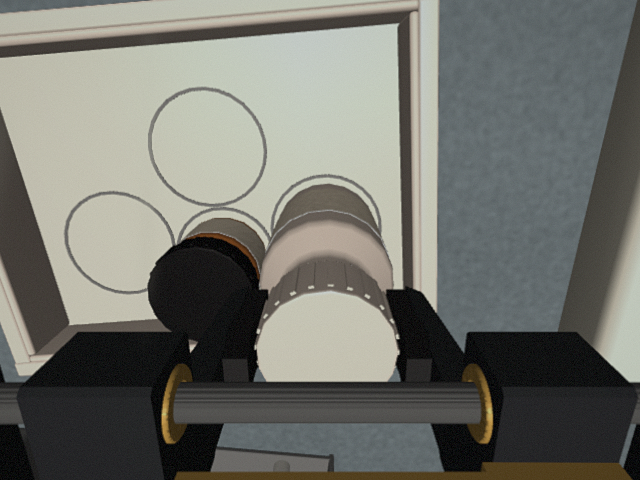

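Request:
move_arm(
  turn=[
    [0,0,0],
    [0,0,0],
    [0,0,0],
    [0,0,0],
    [0,0,0],
    [0,0,0],
    [0,0,0],
    [0,0,0],
    [0,0,0],
    [0,0,0],
  ],
  dp=[
    [0,0,-0.3],
    [0,0,-0.6],
    [0,0,-0.9],
    [0,0,-1],
    [0,0,-0.9],
    [0,-0.4,-0.5],
    [0,-0.8,-0.2],
    [0,-1,0],
    [0,-1,0],
    [0,-1,0],
  ],
  jaw=[1,1,1,1,1,1,1,1,1,1],
)

```text
clock: 21.28
tool_pos: [0.5478, -0.0229, 0.2157]
eef_rot: [-0.001, 1.0, 0.0, -0.0]
contact_force: [0.1, -0.6, -4.0]
opening: 0.534
```

Request:
move_arm(
  turn=[
    [0,0,0],
    [0,0,0],
    [0,0,0],
    [0,0,0],
    [0,0,0],
    [0,0,0],
    [0,0,0],
    [0,0,0],
    [0,0,0],
    [0,0,0],
  ],
  dp=[
    [-0.1,-1,0],
    [-0.1,-1,0],
    [-0.1,-1,0],
    [-0.1,-1,0],
    [-0.1,-1,0],
    [-0.1,-1,0],
    [-0.1,-1,0],
    [-0.1,-1,0],
    [-0.1,-1,0],
    [-0.1,-1,0],
  ],
  jaw=[1,1,1,1,1,1,1,1,1,1],
)

```text
clock: 22.12
tool_pos: [0.5729, -0.2729, 0.2152]
eef_rot: [-0.0, 1.0, 0.0, -0.001]
contact_force: [0.9, -0.2, -4.3]
opening: 0.534
```

Request:
move_arm(
  turn=[
    [0,0,0],
    [0,0,0],
    [0,0,0],
    [0,0,0],
    [0,0,0],
    [0,0,0],
    [0,0,0],
    [0,0,0],
    [0,0,0],
    [0,0,0],
  ],
  dp=[
    [-0.1,-1,0],
    [-0.1,-0.9,0],
    [-0.1,-0.6,0],
    [0,-0.2,0],
    [0,0,0.4],
    [0,0,0.8],
    [0,0,0.8],
    [0,0,0.8],
    [0,0,0.4],
    [0,0,0],
  ],
  jaw=[1,1,1,1,1,1,1,1,1,1],
)

```text
clock: 22.95
tool_pos: [0.5793, -0.3366, 0.1322]
eef_rot: [-0.001, 1.0, 0.002, -0.003]
contact_force: [-0.8, 1.1, -3.6]
opening: 0.535
```

```bash
python3 snap.py s wrist
```

```text
22.95 [ 0.5793 -0.3366  0.1322] [-0.0014  1.      0.0021 -0.0029] [ 0.607  0.887 -0.291  1.495  0.309  0.813  1.776] 0.5349881554434904 [-0.84  1.14 -3.64]
```

View pics/s_wrist.png

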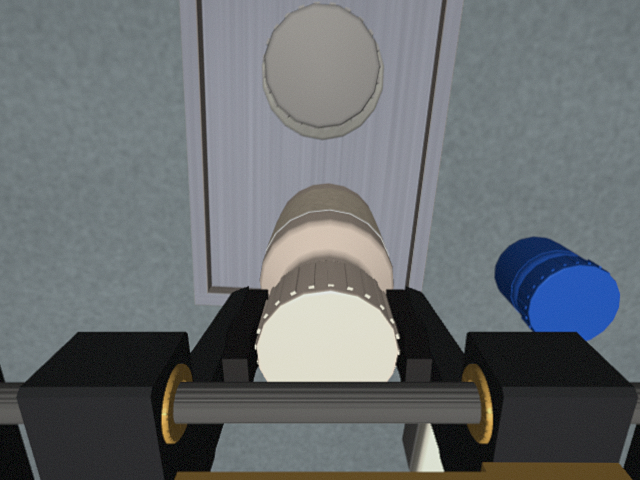

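Request:
move_arm(
  turn=[
    [0,0,0],
    [0,0,0],
    [0,0,0],
    [0,0,0],
    [0,0,0],
    [0,0,0],
  ],
  dp=[
    [0,-0.25,0.2],
    [0,0,0.4],
    [0,0,0.3],
    [0,0,0.1],
    [0,0,0.05],
    [0,0,0],
  ],
  jaw=[1,1,1,1,1,1],
)

```text
clock: 23.5
tool_pos: [0.5811, -0.3456, 0.1089]
eef_rot: [-0.0, 1.0, 0.0, -0.0]
contact_force: [-0.2, 0.1, -3.1]
opening: 0.535
```

Request:
move_arm(
  turn=[
    [0,0,0],
    [0,0,0],
    [0,0,0],
    [0,0,0],
  ],
  dp=[
    [0,0,0.05],
    [0,0,0.05],
    [0,0,0.05],
    [0,0,0],
  ],
  jaw=[1,1,1,1],
)

```text
clock: 23.83
tool_pos: [0.5811, -0.3458, 0.1053]
eef_rot: [-0.0, 1.0, 0.0, -0.0]
contact_force: [-0.3, 0.7, -3.5]
opening: 0.535
```

Request:
move_arm(
  turn=[
    [0,0,0],
    [0,0,0],
    [0,0,0],
  ],
  dp=[
    [0,0,0.05],
    [0,0,0.05],
    [0,0,0],
  ],
  jaw=[1,1,1],
)

```text
clock: 24.08
tool_pos: [0.5817, -0.346, 0.1036]
eef_rot: [-0.0, 1.0, -0.0, 0.001]
contact_force: [0.6, -0.1, 1.2]
opening: 0.533
```

Touching down. I'll release, lift and look.

Request:
move_arm(
  turn=[
    [0,0,0],
    [0,0,0],
    [0,0,0],
    [0,0,0],
    [0,0,0],
    [0,0,0],
    [0,0,0],
    [0,0,0],
    [0,0,0],
    [0,0,0],
  ],
  dp=[
    [0,0,0.02],
    [0,0,0],
    [0,0,0],
    [0,0,0],
    [0,0,-0.3],
    [0,0,-0.7],
    [0,0,-1],
    [0,0,-1],
    [0,0,-1],
    [0,0,-0.5],
  ],
  jaw=[0.5,-0.5,-1,-1,-1,-1,-1,-1,-1,-1],
)

```text
clock: 24.92
tool_pos: [0.5827, -0.3464, 0.2189]
eef_rot: [-0.0, 1.0, -0.001, 0.002]
contact_force: [0.9, -0.2, -0.2]
opening: 0.995
```

```bash
python3 snap.py t scene top
```

```text
24.9167 [ 0.5827 -0.3464  0.2189] [-2.0e-04  1.0e+00 -1.0e-03  2.4e-03] [ 0.628  0.792 -0.318  1.411  0.272  0.977  1.818] 0.9950689787173094 [ 0.86 -0.2  -0.19]
24.9667 [ 0.5836 -0.3468  0.2205] [-0.      1.     -0.0017  0.0038] [ 0.628  0.791 -0.318  1.409  0.272  0.977  1.818] 0.9990820236349777 [-0.2  -0.04  0.29]
```

View pics/t_scene.png

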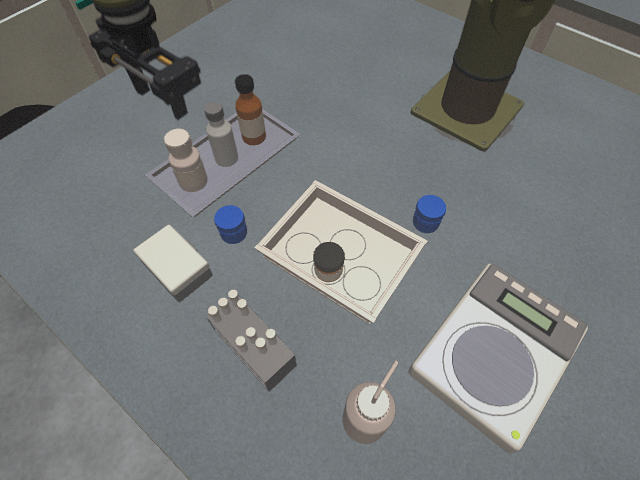

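View pics/t_top.png

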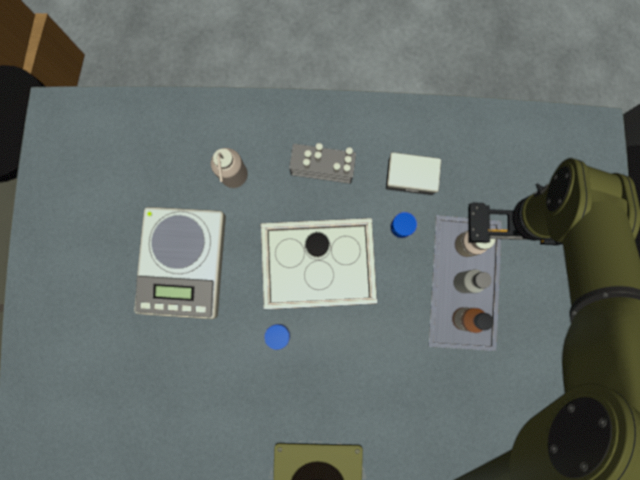

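All three bottles stand upright in the steel tray and the jar hasn't moved. Next is the jar.

Request:
move_arm(
  turn=[
    [0,0,0],
    [0,0,0],
    [0,0,0],
    [0,0,0],
    [0,0,0],
    [0,0,0],
    [0,0,0],
    [0,0,0],
    [0,0,0],
    [0,0,0],
  ],
  dp=[
    [0,0.6,0],
    [0.05,1,0],
    [0.05,1,0],
    [0.05,1,0],
    [0.05,1,0],
    [0.05,1,0],
    [0.05,1,0],
    [0.05,1,0],
    [0.05,1,0],
    [0.05,1,0],
  ],
  jaw=[-1,-1,-1,-1,-1,-1,-1,-1,-1,-1],
)

```text
clock: 25.85
tool_pos: [0.5688, -0.1046, 0.2138]
eef_rot: [-0.0, 1.0, 0.0, -0.001]
contact_force: [-0.1, -0.7, 0.4]
opening: 0.998
```

Request:
move_arm(
  turn=[
    [0,0,0],
    [0,0,0],
    [0,0,0],
    [0,0,0],
    [0,0,0],
    [0,0,0],
    [0,0,0],
  ],
  dp=[
    [0.05,1,0],
    [0.05,1,0],
    [0.05,1,0],
    [0.05,1,0],
    [0.05,0.6,0],
    [0,0.2,0],
    [0,0,0],
  ],
  jaw=[-1,-1,-1,-1,-1,-1,-1],
)

```text
clock: 26.43
tool_pos: [0.5629, 0.0157, 0.2143]
eef_rot: [-0.002, 1.0, 0.0, -0.001]
contact_force: [0.1, -0.5, -0.1]
opening: 1.004
```

```bash
python3 snap.py u wrist
```

```text
26.4333 [0.5629 0.0157 0.2143] [-1.7e-03  1.0e+00  3.0e-04 -7.0e-04] [ 0.058  0.646 -0.279  1.778  0.244  0.753  1.227] 1.0038468095384465 [ 0.05 -0.51 -0.09]
```

View pics/u_wrist.png

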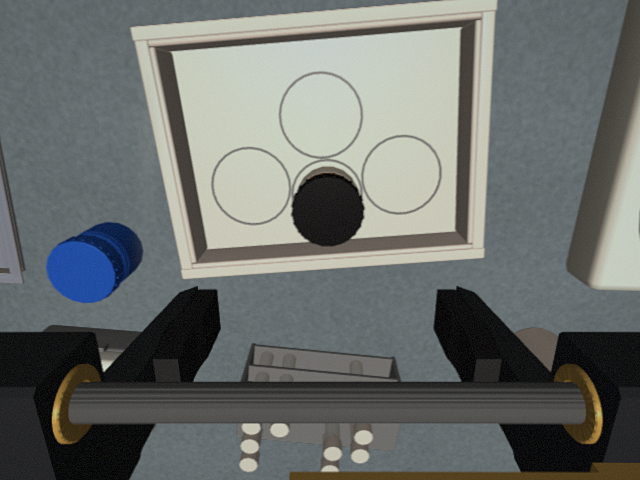

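Request:
move_arm(
  turn=[
    [0,0,0],
    [0,0,0],
    [0,0,0],
    [0,0,0],
    [0,0,0],
    [0,0,0],
    [0,0,0],
    [0,0,0],
    [0,0,0],
    [0,0,0],
  ],
  dp=[
    [0,0.05,0.4],
    [0,0,0.8],
    [0,0,1],
    [0,0,1],
    [0,0,1],
    [0,0,0.7],
    [0,0,0.3],
    [0,0,0],
    [0,0,0],
    [0,0,0],
  ],
  jaw=[-1,-1,-1,-1,-1,-1,-1,-1,-1,-1],
)

```text
clock: 27.32
tool_pos: [0.5643, 0.015, 0.0858]
eef_rot: [0.0, 1.0, 0.0, 0.001]
contact_force: [-0.6, -0.0, 0.4]
opening: 1.001
```

```bash
python3 snap.py v wrist
```

```text
27.3167 [0.5643 0.015  0.0858] [2.e-04 1.e+00 0.e+00 9.e-04] [ 0.006  0.838 -0.195  1.868  0.328  0.464  1.15 ] 1.00062042687575 [-0.62 -0.01  0.36]
```

View pics/v_wrist.png

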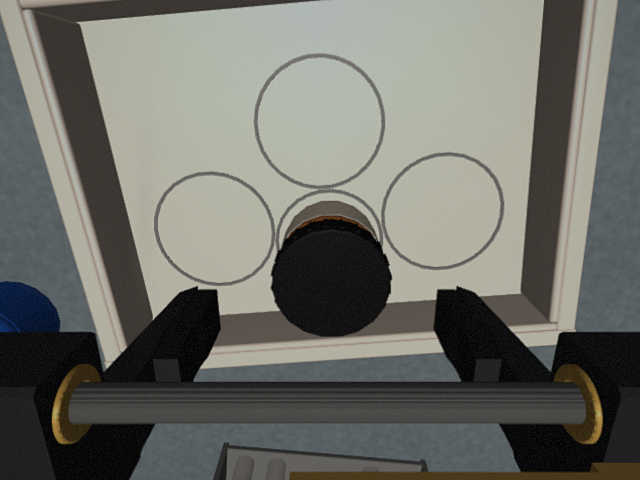

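Request:
move_arm(
  turn=[
    [0,0,0],
    [0,0,0],
    [0,0,0],
    [0,0,0],
    [0,0,0],
    [0,0,0],
  ],
  dp=[
    [0,0.07,0.4],
    [0,0,0.7],
    [0,0,0.6],
    [0,0,0.35],
    [0,0,0],
    [0,0,0],
  ],
  jaw=[-1,-1,-1,-1,-1,-1],
)

```text
clock: 27.87
tool_pos: [0.5634, 0.0173, 0.0336]
eef_rot: [-0.0, 1.0, -0.0, -0.0]
contact_force: [0.4, 0.9, -0.1]
opening: 0.999
```

```bash
python3 snap.py w wrist
```

```text
27.8667 [0.5634 0.0173 0.0336] [-3.e-04  1.e+00 -0.e+00 -2.e-04] [-0.023  0.926 -0.153  1.881  0.353  0.361  1.124] 0.9994302717665297 [ 0.45  0.89 -0.07]
```

View pics/w_wrist.png

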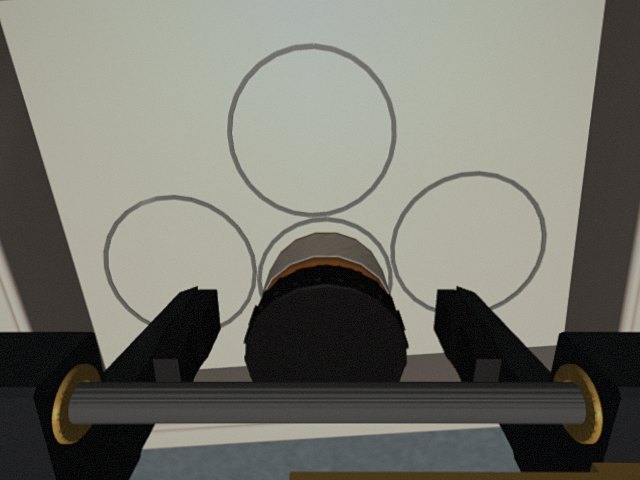

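Centred. Closing on the lid.

Request:
move_arm(
  turn=[
    [0,0,0],
    [0,0,0],
    [0,0,0],
    [0,0,0],
    [0,0,0],
    [0,0,0],
    [0,0,0],
    [0,0,0],
  ],
  dp=[
    [0,0,0],
    [0,0,0],
    [0,0,0],
    [0,0,0],
    [0,0,0],
    [0,0,0],
    [0,0,0],
    [0,0,0],
  ],
  jaw=[-0.3,0,0.4,1,1,1,1,1],
  newtons=22,
)

```text
clock: 28.58
tool_pos: [0.5636, 0.0171, 0.034]
eef_rot: [-0.0, 1.0, -0.0, 0.0]
contact_force: [-0.9, -0.1, 2.9]
opening: 0.622
```

Request:
move_arm(
  turn=[
    [0,0,0],
    [0,0,0],
    [0,0,0],
    [0,0,0],
    [0,0,0],
    [0,0,0],
    [0,0,0],
    [0,0,0],
    [0,0,0],
    [0,0,0],
  ],
  dp=[
    [0,0,-0.3],
    [0,0,-0.6],
    [0,0,-0.9],
    [0,0,-1],
    [0,0,-1],
    [0,0,-1],
    [0,0.2,-0.7],
    [0,0.5,-0.3],
    [0,0.8,0],
    [0,1,0],
  ],
  jaw=[1,1,1,1,1,1,1,1,1,1],
)

```text
clock: 29.42
tool_pos: [0.5633, 0.0792, 0.1789]
eef_rot: [0.001, 1.0, -0.0, 0.0]
contact_force: [-1.0, 0.2, -1.8]
opening: 0.624
```

```bash
python3 snap.py x scene
```

```text
29.4167 [0.5633 0.0792 0.1789] [ 1.2e-03  1.0e+00 -4.0e-04  0.0e+00] [-0.074  0.7   -0.249  1.796  0.258  0.678  1.1  ] 0.6239958713144592 [-1.02  0.19 -1.84]
```

View pics/x_scene.png

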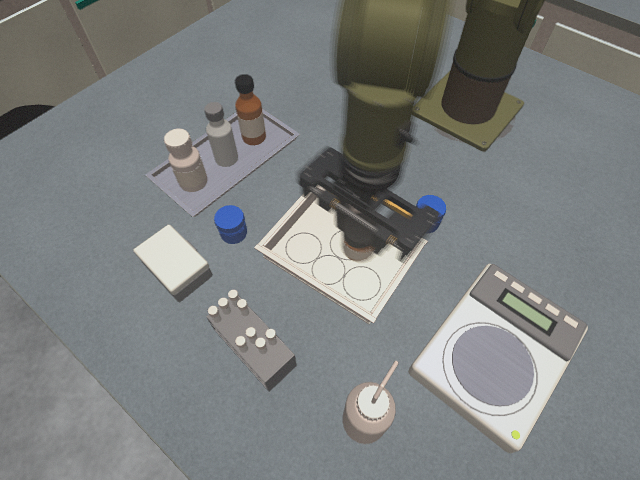

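Request:
move_arm(
  turn=[
    [0,0,0],
    [0,0,0],
    [0,0,0],
    [0,0,0],
    [0,0,0],
    [0,0,0],
    [0,0,0],
    [0,0,0],
    [0,0,0],
    [0,0,0],
  ],
  dp=[
    [0,1,0],
    [0,1,0],
    [0,1,0],
    [0,1,0],
    [0,1,0],
    [0,1,0],
    [0,1,0],
    [0,1,0],
    [0,1,0],
    [0,0.7,0],
  ],
  jaw=[1,1,1,1,1,1,1,1,1,1],
)

```text
clock: 30.3
tool_pos: [0.5614, 0.3261, 0.1778]
eef_rot: [-0.002, 1.0, 0.001, -0.001]
contact_force: [0.7, 0.5, -0.5]
opening: 0.622
```

Request:
move_arm(
  turn=[
    [0,0,0],
    [0,0,0],
    [0,0,0],
    [0,0,0],
  ],
  dp=[
    [0,0.3,0],
    [0,0,0.3],
    [0,0,0.3],
    [0,0,0],
  ],
  jaw=[1,1,1,1],
)

```text
clock: 30.63
tool_pos: [0.5625, 0.3265, 0.1611]
eef_rot: [0.001, 1.0, -0.002, -0.002]
contact_force: [-0.4, 0.3, -2.1]
opening: 0.627
```

```bash
python3 snap.py y wrist
```

```text
30.6333 [0.5625 0.3265 0.1611] [ 6.0e-04  1.0e+00 -2.3e-03 -1.8e-03] [-0.488  0.818 -0.208  1.547  0.213  0.804  0.789] 0.6270540125402648 [-0.38  0.27 -2.09]
```

View pics/y_wrist.png

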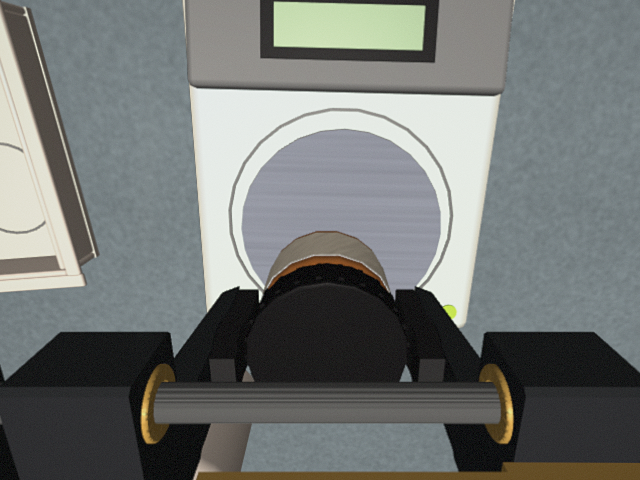

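Run:
```python
import pickle; from h import *
st,s=pickle.load(open("y_wrist.pkl","rb"))
print(onz(s,[(342,128.5),(242.5,220),(441.5,220),(342,220)],.07,st).round(4))
```

```text
[[0.4968 0.3352 0.07  ]
 [0.5513 0.2746 0.07  ]
 [0.5514 0.3967 0.07  ]
 [0.5514 0.3357 0.07  ]]
```

Request:
move_arm(
  turn=[
    [0,0,0],
    [0,0,0],
    [0,0,0],
    [0,0,0],
    [0,0,0],
    [0,0,0],
    [0,0,0],
    [0,0,0],
  ],
  dp=[
    [0.12,0.34,0],
    [0,0,0.3],
    [0,0,0.7],
    [0,0,0.6],
    [0,0,0.3],
    [0,0,0.2],
    [0,0,0],
    [0,0,0],
  ],
  jaw=[1,1,1,1,1,1,1,1],
)

```text
clock: 31.35
tool_pos: [0.5606, 0.3384, 0.1115]
eef_rot: [-0.0, 1.0, 0.0, 0.0]
contact_force: [-0.0, 0.4, -2.1]
opening: 0.621
```

Request:
move_arm(
  turn=[
    [0,0,0],
    [0,0,0],
    [0,0,0],
    [0,0,0],
    [0,0,0],
    [0,0,0],
  ],
  dp=[
    [0.04,-0.12,0.15],
    [0,0,0.1],
    [0,0,0.06],
    [0,0,0.05],
    [0,0,0.05],
    [0,0,0],
  ],
  jaw=[1,1,1,1,1,1],
)

```text
clock: 31.85
tool_pos: [0.5593, 0.3352, 0.1008]
eef_rot: [-0.0, 1.0, 0.0, -0.0]
contact_force: [-0.3, -1.2, -1.6]
opening: 0.623
```

Request:
move_arm(
  turn=[
    [0,0,0],
    [0,0,0],
    [0,0,0],
  ],
  dp=[
    [0,0,0.05],
    [0,0,0.04],
    [0,0,0],
  ],
  jaw=[1,1,1],
)

```text
clock: 32.1
tool_pos: [0.5595, 0.3353, 0.099]
eef_rot: [-0.0, 1.0, 0.0, 0.0]
contact_force: [-0.8, -0.1, -0.2]
opening: 0.622
```

Request:
move_arm(
  turn=[
    [0,0,0],
    [0,0,0],
    [0,0,0],
  ],
  dp=[
    [0,0,0.03],
    [0,0,0.02],
    [0,0,0],
  ],
  jaw=[1,1,1],
)

```text
clock: 32.35
tool_pos: [0.5595, 0.3354, 0.0989]
eef_rot: [-0.0, 1.0, 0.0, 0.0]
contact_force: [-3.1, -2.7, 8.6]
opening: 0.62
```

Landed (+8.6 N). Release and lift.

Request:
move_arm(
  turn=[
    [0,0,0],
    [0,0,0],
    [0,0,0],
    [0,0,0],
    [0,0,0],
    [0,0,0],
    [0,0,0],
    [0,0,0],
    [0,0,0],
    [0,0,0],
  ],
  dp=[
    [0,0,-0.02],
    [0,0,0],
    [0,0,0],
    [0,0,0],
    [0,0,-0.3],
    [0,0,-0.7],
    [0,0,-1],
    [0,0,-1],
    [0,0,-1],
    [0,0,-0.5],
  ],
  jaw=[0,-0.5,-1,-1,-1,-1,-1,-1,-1,-1],
)

```text
clock: 33.18
tool_pos: [0.5606, 0.3361, 0.2142]
eef_rot: [-0.0, 1.0, 0.002, 0.002]
contact_force: [0.3, 0.7, 0.3]
opening: 1.0
```

```bash
python3 snap.py z wrist top
```

```text
33.1833 [0.5606 0.3361 0.2142] [-1.0e-04  1.0e+00  1.5e-03  2.0e-03] [-0.493  0.756 -0.222  1.501  0.194  0.901  0.795] 0.999684675317225 [0.34 0.72 0.31]
33.2333 [0.5615 0.3367 0.2158] [-1.0e-04  1.0e+00  2.4e-03  3.3e-03] [-0.493  0.754 -0.222  1.5    0.194  0.901  0.795] 0.9994524550215758 [0.39 0.17 0.15]
```

View pics/z_wrist.png

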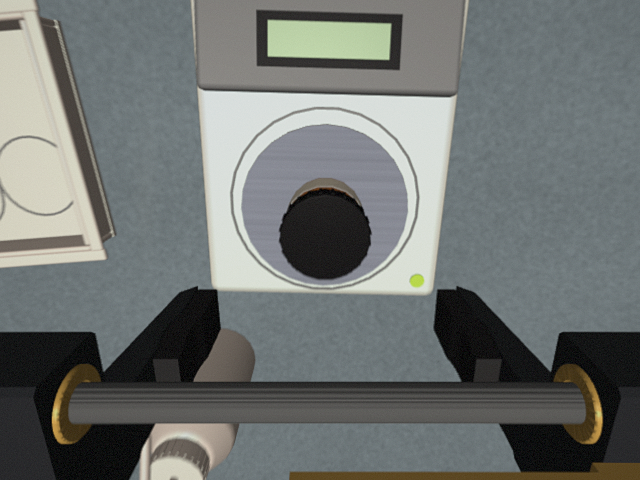

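View pics/z_top.png

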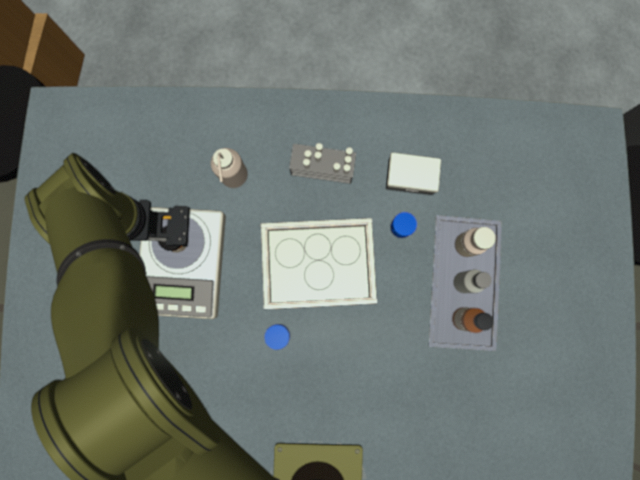

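Run:
```python
import pickle; from h import *
st,s=pickle.load(open("z_wrist.pkl","rb"))
print(onz(s,[(325,234.5)],.128,st).round(4),onz(s,[(325,123.5),(242,200),(409,200),(325.5,286)],.07,st).round(4))
```

```text
[[0.5579 0.3356 0.128 ]] [[0.4966 0.3357 0.07  ]
 [0.5513 0.2744 0.07  ]
 [0.5515 0.3977 0.07  ]
 [0.6218 0.3359 0.07  ]]
```

Jar is at (0.558, 0.336) and the pan centre at (0.559, 0.336), so about 1 mm apart. Now the bottles go back, white first.

Request:
move_arm(
  turn=[
    [0,0,0],
    [0,0,0],
    [0,0,0],
    [0,0,0],
    [0,0,0],
    [0,0,0],
    [0,0,0],
    [0,0,0],
    [0,0,0],
    [0,0,0],
  ],
  dp=[
    [0,-0.6,0],
    [0,-1,0],
    [0,-1,0],
    [0,-1,0],
    [0,-1,0],
    [0,-1,0],
    [0,-1,0],
    [0,-1,0],
    [0,-1,0],
    [0,-1,0],
  ],
  jaw=[-1,-1,-1,-1,-1,-1,-1,-1,-1,-1],
)

```text
clock: 34.12
tool_pos: [0.5586, 0.0937, 0.2093]
eef_rot: [-0.0, 1.0, -0.0, -0.001]
contact_force: [1.0, -0.5, 0.2]
opening: 1.001
```

Request:
move_arm(
  turn=[
    [0,0,0],
    [0,0,0],
    [0,0,0],
    [0,0,0],
    [0,0,0],
    [0,0,0],
    [0,0,0],
    [0,0,0],
    [0,0,0],
    [0,0,0],
  ],
  dp=[
    [-0.05,-1,0],
    [-0.05,-1,0],
    [-0.05,-1,0],
    [-0.05,-1,0],
    [-0.05,-1,0],
    [-0.05,-1,0],
    [-0.05,-1,0],
    [-0.05,-1,0],
    [-0.05,-1,0],
    [-0.05,-1,0],
  ],
  jaw=[-1,-1,-1,-1,-1,-1,-1,-1,-1,-1],
)

```text
clock: 34.95
tool_pos: [0.5712, -0.1559, 0.2092]
eef_rot: [-0.0, 1.0, 0.0, -0.001]
contact_force: [-0.6, 1.0, -0.1]
opening: 1.002
```

Request:
move_arm(
  turn=[
    [0,0,0],
    [0,0,0],
    [0,0,0],
    [0,0,0],
    [0,0,0],
    [0,0,0],
    [0,0,0],
    [0,0,0],
    [0,0,0],
    [0,0,0],
  ],
  dp=[
    [-0.05,-1,0],
    [-0.05,-1,0],
    [-0.05,-1,0],
    [-0.05,-1,0],
    [-0.05,-1,0],
    [-0.05,-1,0],
    [-0.1,-0.9,0],
    [0,-0.6,0],
    [0,-0.2,0],
    [0,0,0],
  ],
  jaw=[-1,-1,-1,-1,-1,-1,-1,-1,-1,-1],
)

```text
clock: 35.78
tool_pos: [0.581, -0.3487, 0.209]
eef_rot: [0.001, 1.0, 0.0, -0.001]
contact_force: [-0.2, -0.2, 0.1]
opening: 1.0
```

```bash
python3 snap.py A wrist
```

```text
35.7833 [ 0.581  -0.3487  0.209 ] [ 1.e-03  1.e+00  1.e-04 -1.e-03] [ 0.627  0.805 -0.308  1.414  0.27   0.966  1.822] 1.0004836511873743 [-0.2  -0.21  0.07]
```

View pics/A_wrist.png

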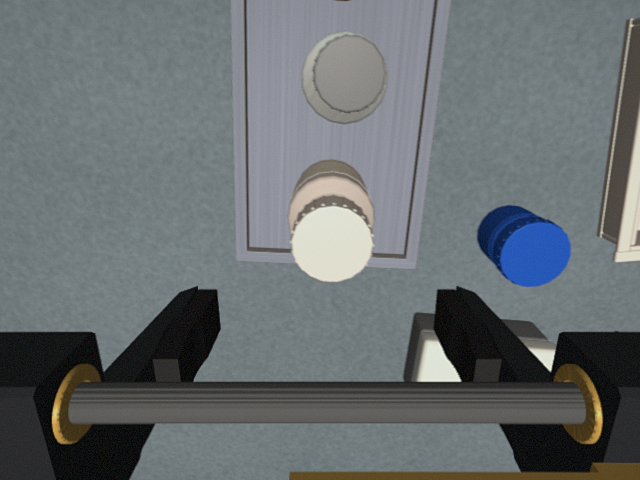

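Down onto the white cap: target TCP z is 0.104, dy about +0.1 units.

Request:
move_arm(
  turn=[
    [0,0,0],
    [0,0,0],
    [0,0,0],
    [0,0,0],
    [0,0,0],
    [0,0,0],
    [0,0,0],
    [0,0,0],
  ],
  dp=[
    [0,0.08,0.3],
    [0,0,0.7],
    [0,0,1],
    [0,0,0.9],
    [0,0,0.7],
    [0,0,0.3],
    [0,0,0],
    [0,0,0],
  ],
  jaw=[-1,-1,-1,-1,-1,-1,-1,-1],
)

```text
clock: 36.5
tool_pos: [0.5827, -0.3441, 0.1131]
eef_rot: [-0.001, 1.0, 0.0, 0.0]
contact_force: [0.5, 0.2, 0.3]
opening: 1.005
```

Request:
move_arm(
  turn=[
    [0,0,0],
    [0,0,0],
    [0,0,0],
    [0,0,0],
    [0,0,0],
    [0,0,0],
    [0,0,0],
    [0,0,0],
    [0,0,0],
    [0,0,0],
  ],
  dp=[
    [0.04,-0.08,0.2],
    [0,0,0.15],
    [0,0,0],
    [0,0,0],
    [0,0,0],
    [0,0,0],
    [0,0,0],
    [0,0,0],
    [0,0,0],
    [0,0,0],
  ],
  jaw=[-1,-1,-1,-0.2,0.2,0.6,1,1,1,1],
  newtons=25,
)

```text
clock: 37.33
tool_pos: [0.5813, -0.3471, 0.1043]
eef_rot: [-0.0, 1.0, 0.0, 0.0]
contact_force: [0.8, 0.2, 1.3]
opening: 0.536
```

Request:
move_arm(
  turn=[
    [0,0,0],
    [0,0,0],
    [0,0,0],
  ],
  dp=[
    [0,0,0],
    [0,0,0],
    [0,0,0],
  ],
  jaw=[1,1,1],
)

```text
clock: 37.58
tool_pos: [0.5813, -0.3471, 0.1043]
eef_rot: [-0.0, 1.0, 0.0, 0.0]
contact_force: [-0.2, 0.6, 1.1]
opening: 0.537
```

Request:
move_arm(
  turn=[
    [0,0,0],
    [0,0,0],
    [0,0,0],
    [0,0,0],
    [0,0,0],
    [0,0,0],
    [0,0,0],
    [0,0,0],
    [0,0,0],
    [0,0,0],
  ],
  dp=[
    [0,0,-0.3],
    [0,0,-0.6],
    [0,0,-0.9],
    [0,0,-1],
    [0,0,-0.9],
    [0,0.4,-0.5],
    [0,0.8,-0.2],
    [0,1,0],
    [0.1,1,0],
    [0.1,1,0],
  ],
  jaw=[1,1,1,1,1,1,1,1,1,1],
)

```text
clock: 38.42
tool_pos: [0.5753, -0.2403, 0.2138]
eef_rot: [-0.0, 1.0, 0.0, -0.001]
contact_force: [-0.3, 0.6, -3.7]
opening: 0.537
```

Request:
move_arm(
  turn=[
    [0,0,0],
    [0,0,0],
    [0,0,0],
    [0,0,0],
    [0,0,0],
    [0,0,0],
    [0,0,0],
    [0,0,0],
    [0,0,0],
    [0,0,0],
  ],
  dp=[
    [0.1,1,0],
    [0.1,1,0],
    [0.1,1,0],
    [0.1,1,0],
    [0.1,1,0],
    [0.1,1,0],
    [0.1,1,0],
    [0.1,1,0],
    [0.1,1,0],
    [0.1,1,0],
  ],
  jaw=[1,1,1,1,1,1,1,1,1,1],
)

```text
clock: 39.25
tool_pos: [0.5497, 0.0094, 0.2139]
eef_rot: [-0.0, 1.0, 0.0, -0.001]
contact_force: [0.3, 0.3, -4.8]
opening: 0.539
```

Request:
move_arm(
  turn=[
    [0,0,0],
    [0,0,0],
    [0,0,0],
    [0,0,0],
    [0,0,0],
    [0,0,0],
    [0,0,0],
    [0,0,0],
    [0,0,0],
  ],
  dp=[
    [0,1,0],
    [0,0.9,0],
    [0,0.6,0],
    [0,0.3,0],
    [0,0,0.4],
    [0,0,0.8],
    [0,0,0.8],
    [0,0,0.4],
    [0,0,0],
  ],
  jaw=[1,1,1,1,1,1,1,1,1],
)

```text
clock: 40.0
tool_pos: [0.5489, 0.0756, 0.1515]
eef_rot: [0.001, 1.0, -0.001, -0.003]
contact_force: [0.3, 0.2, -3.6]
opening: 0.535
```

```bash
python3 snap.py B wrist
```

```text
40.0 [0.5489 0.0756 0.1515] [ 5.0e-04  1.0e+00 -1.2e-03 -2.9e-03] [-0.085  0.726 -0.227  1.856  0.271  0.595  1.086] 0.5354024954994835 [ 0.26  0.19 -3.64]
```

View pics/B_wrist.png

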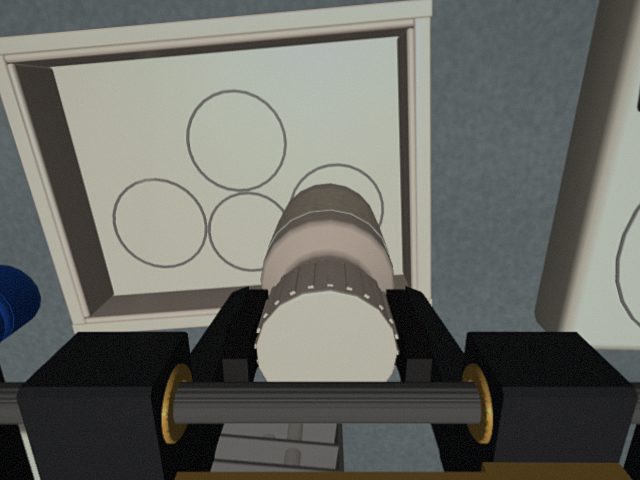

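dy is +0.007 (0.28 units). I'll go down 0.040 and then creep.

Request:
move_arm(
  turn=[
    [0,0,0],
    [0,0,0],
    [0,0,0],
    [0,0,0],
    [0,0,0],
    [0,0,0],
    [0,0,0],
  ],
  dp=[
    [0,0.28,0.2],
    [0,0,0.5],
    [0,0,0.5],
    [0,0,0.3],
    [0,0,0.1],
    [0,0,0],
    [0,0,0],
  ],
  jaw=[1,1,1,1,1,1,1],
)

```text
clock: 40.63
tool_pos: [0.5515, 0.0849, 0.1148]
eef_rot: [-0.0, 1.0, 0.0, 0.001]
contact_force: [0.4, -0.2, -3.6]
opening: 0.536
```

Request:
move_arm(
  turn=[
    [0,0,0],
    [0,0,0],
    [0,0,0],
    [0,0,0],
    [0,0,0],
  ],
  dp=[
    [0.12,-0.08,0.15],
    [0,0,0.07],
    [0,0,0.05],
    [0,0,0.05],
    [0,0,0],
  ],
  jaw=[1,1,1,1,1],
)

```text
clock: 41.05
tool_pos: [0.5482, 0.0827, 0.1062]
eef_rot: [-0.0, 1.0, 0.0, 0.0]
contact_force: [-0.3, 0.4, -2.8]
opening: 0.538
```

Request:
move_arm(
  turn=[
    [0,0,0],
    [0,0,0],
    [0,0,0],
  ],
  dp=[
    [0,0,0.03],
    [0,0,0.03],
    [0,0,0],
  ],
  jaw=[1,1,1],
)

```text
clock: 41.3
tool_pos: [0.5487, 0.0829, 0.1061]
eef_rot: [-0.0, 1.0, 0.0, 0.001]
contact_force: [-1.1, -0.2, 8.1]
opening: 0.535
```

Landed. Release, lift and go to alu at (0.492, -0.3385).

Request:
move_arm(
  turn=[
    [0,0,0],
    [0,0,0],
    [0,0,0],
    [0,0,0],
    [0,0,0],
    [0,0,0],
    [0,0,0],
    [0,0,0],
    [0,0,0],
    [0,0,0],
  ],
  dp=[
    [0,0,-0.02],
    [0,0,0],
    [0,0,0],
    [0,0,0],
    [0,0,-0.3],
    [0,0,-0.7],
    [0,0,-1],
    [0,0,-1],
    [0,0,-1],
    [0,0,-1],
  ],
  jaw=[0.5,-0.5,-1,-1,-1,-1,-1,-1,-1,-1],
)

```text
clock: 42.13
tool_pos: [0.5478, 0.0826, 0.2318]
eef_rot: [-0.0, 1.0, 0.0, -0.0]
contact_force: [-0.1, 0.5, -0.2]
opening: 0.998
```

Request:
move_arm(
  turn=[
    [0,0,0],
    [0,0,0],
    [0,0,0],
    [0,0,0],
    [0,0,0],
    [0,0,0],
    [0,0,0],
    [0,0,0],
    [0,0,0],
    [0,0,0],
  ],
  dp=[
    [0,-0.5,0],
    [0.15,-1,0],
    [0.15,-1,0],
    [0.15,-1,0],
    [0.15,-1,0],
    [0.15,-1,0],
    [0.15,-1,0],
    [0.15,-1,0],
    [0.15,-1,0],
    [0.15,-1,0],
  ],
  jaw=[-1,-1,-1,-1,-1,-1,-1,-1,-1,-1],
)

```text
clock: 42.97
tool_pos: [0.5135, -0.1565, 0.2299]
eef_rot: [-0.0, 1.0, -0.0, -0.0]
contact_force: [0.3, -0.4, -0.3]
opening: 0.998
```

```bash
python3 snap.py C scene
```

```text
42.9667 [ 0.5135 -0.1565  0.2299] [-1.e-04  1.e+00 -0.e+00 -4.e-04] [ 0.397  0.594 -0.302  1.838  0.248  0.747  1.531] 0.9983249042740016 [ 0.28 -0.36 -0.25]
```

View pics/C_scene.png

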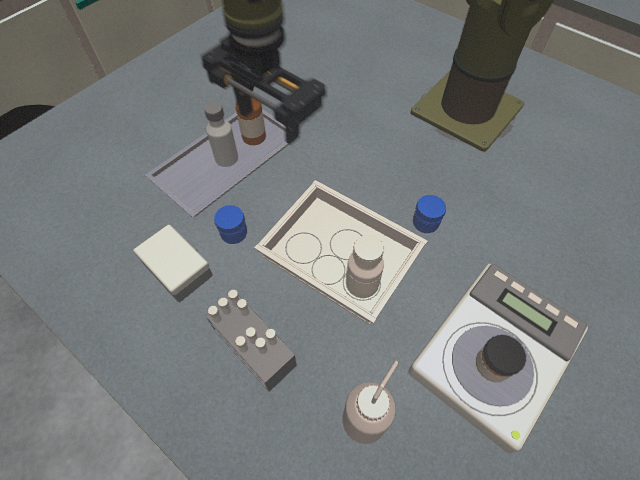

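White is back upright and the jar is on the pan. Remaining to alu: dx -0.022, dy -0.182.

Request:
move_arm(
  turn=[
    [0,0,0],
    [0,0,0],
    [0,0,0],
    [0,0,0],
    [0,0,0],
    [0,0,0],
    [0,0,0],
    [0,0,0],
    [0,0,0],
    [0,0,0],
  ],
  dp=[
    [0.15,-1,0],
    [0.15,-1,0],
    [0.15,-1,0],
    [0.15,-1,0],
    [0.1,-1,0],
    [0.1,-1,0],
    [0.05,-0.8,0],
    [0,-0.4,0],
    [0,0,0],
    [0,0,0],
  ],
  jaw=[-1,-1,-1,-1,-1,-1,-1,-1,-1,-1],
)

```text
clock: 43.85
tool_pos: [0.4931, -0.3341, 0.2299]
eef_rot: [-0.0, 1.0, 0.001, -0.0]
contact_force: [0.3, 1.5, -0.3]
opening: 1.0
```

```bash
python3 snap.py D wrist
```

```text
43.85 [ 0.4931 -0.3341  0.2299] [-2.e-04  1.e+00  6.e-04 -1.e-04] [ 0.703  0.67  -0.32   1.663  0.261  0.852  1.845] 0.9996458565450163 [ 0.25  1.53 -0.26]
```

View pics/D_wrist.png

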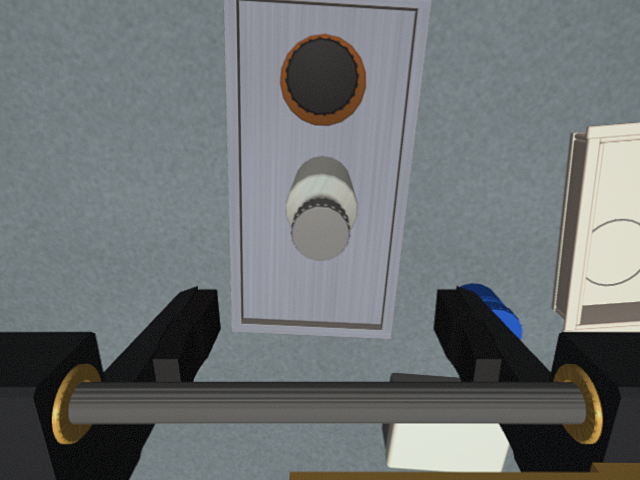

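Request:
move_arm(
  turn=[
    [0,0,0],
    [0,0,0],
    [0,0,0],
    [0,0,0],
    [0,0,0],
    [0,0,0],
    [0,0,0],
    [0,0,0],
  ],
  dp=[
    [0.03,-0.17,0.3],
    [0,0,0.7],
    [0,0,1],
    [0,0,0.9],
    [0,0,0.7],
    [0,0,0.4],
    [0,0,0],
    [0,0,0],
  ],
  jaw=[-1,-1,-1,-1,-1,-1,-1,-1],
)

```text
clock: 44.57
tool_pos: [0.4927, -0.3384, 0.1301]
eef_rot: [-0.001, 1.0, 0.0, -0.0]
contact_force: [0.1, 0.2, 0.1]
opening: 1.0
```

Request:
move_arm(
  turn=[
    [0,0,0],
    [0,0,0],
    [0,0,0],
    [0,0,0],
    [0,0,0],
    [0,0,0],
    [0,0,0],
    [0,0,0],
    [0,0,0],
    [0,0,0],
  ],
  dp=[
    [0.02,0,0.2],
    [0,0,0.13],
    [0,0,0],
    [0,0,0],
    [0,0,0],
    [0,0,0],
    [0,0,0],
    [0,0,0],
    [0,0,0],
    [0,0,0],
  ],
  jaw=[-1,-1,-0.2,0.2,0.6,1,1,1,1,1],
)

```text
clock: 45.4
tool_pos: [0.492, -0.3391, 0.1219]
eef_rot: [-0.0, 1.0, 0.0, 0.0]
contact_force: [-0.4, -1.0, -0.7]
opening: 0.416
```

Request:
move_arm(
  turn=[
    [0,0,0],
    [0,0,0],
    [0,0,0],
    [0,0,0],
  ],
  dp=[
    [0,0,0],
    [0,0,0],
    [0,0,0],
    [0,0,0],
  ],
  jaw=[1,1,1,1],
)

```text
clock: 45.73
tool_pos: [0.492, -0.339, 0.1219]
eef_rot: [-0.0, 1.0, 0.0, 0.0]
contact_force: [-0.0, 0.8, 1.4]
opening: 0.386
```

Request:
move_arm(
  turn=[
    [0,0,0],
    [0,0,0],
    [0,0,0],
    [0,0,0],
    [0,0,0],
    [0,0,0],
    [0,0,0],
    [0,0,0],
    [0,0,0],
    [0,0,0],
  ],
  dp=[
    [0,0,-0.3],
    [0,0,-0.6],
    [0,0,-0.9],
    [0,0,-1],
    [0,0.3,-0.8],
    [-0.1,0.6,-0.4],
    [-0.3,0.9,0],
    [-0.3,1,0],
    [-0.3,1,0],
    [-0.3,1,0],
  ],
  jaw=[1,1,1,1,1,1,1,1,1,1],
)

```text
clock: 46.57
tool_pos: [0.524, -0.2166, 0.2216]
eef_rot: [-0.001, 1.0, 0.001, -0.001]
contact_force: [0.7, -0.0, -2.8]
opening: 0.386
```

Request:
move_arm(
  turn=[
    [0,0,0],
    [0,0,0],
    [0,0,0],
    [0,0,0],
    [0,0,0],
    [0,0,0],
    [0,0,0],
    [0,0,0],
    [0,0,0],
  ],
  dp=[
    [-0.3,1,0],
    [-0.3,1,0],
    [-0.3,1,0],
    [-0.3,1,0],
    [-0.2,1,0],
    [-0.1,0.9,0],
    [0,0.6,0],
    [0,0.2,0],
    [0,0,0],
  ],
  jaw=[1,1,1,1,1,1,1,1,1],
)

```text
clock: 47.32
tool_pos: [0.5611, -0.049, 0.2216]
eef_rot: [-0.002, 1.0, 0.001, -0.001]
contact_force: [-0.1, -0.4, -2.8]
opening: 0.387
```

```bash
python3 snap.py E wrist
```

```text
47.3167 [ 0.5611 -0.049   0.2216] [-2.2e-03  1.0e+00  6.0e-04 -7.0e-04] [ 0.175  0.637 -0.282  1.77   0.238  0.77   1.348] 0.38728071255224383 [-0.12 -0.38 -2.82]
```

View pics/E_wrist.png

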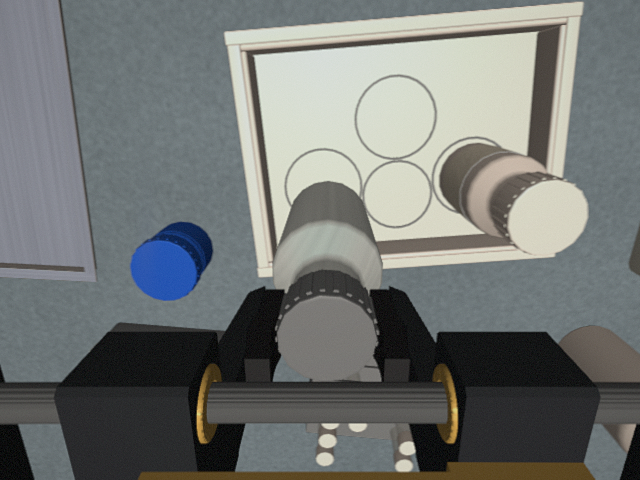

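Request:
move_arm(
  turn=[
    [0,0,0],
    [0,0,0],
    [0,0,0],
    [0,0,0],
    [0,0,0],
    [0,0,0],
    [0,0,0],
    [0,0,0],
  ],
  dp=[
    [0,0,0.4],
    [0,0,0.8],
    [0,0,0.9],
    [0,0,0.8],
    [0,0,0.5],
    [0,0,0.2],
    [0,0,0],
    [0,0,0],
  ],
  jaw=[1,1,1,1,1,1,1,1],
)

```text
clock: 48.03
tool_pos: [0.5619, -0.0525, 0.1319]
eef_rot: [0.0, 1.0, -0.0, -0.0]
contact_force: [0.3, 0.6, -2.2]
opening: 0.388
```

Request:
move_arm(
  turn=[
    [0,0,0],
    [0,0,0],
    [0,0,0],
    [0,0,0],
    [0,0,0],
    [0,0,0],
  ],
  dp=[
    [0,0.12,0.12],
    [0,0,0.07],
    [0,0,0.05],
    [0,0,0.04],
    [0,0,0.03],
    [0,0,0],
  ],
  jaw=[1,1,1,1,1,1],
)

```text
clock: 48.53
tool_pos: [0.5618, -0.0486, 0.1242]
eef_rot: [-0.0, 1.0, -0.0, -0.0]
contact_force: [0.4, 0.3, -2.3]
opening: 0.387
```

Request:
move_arm(
  turn=[
    [0,0,0],
    [0,0,0],
    [0,0,0],
  ],
  dp=[
    [0,-0.03,0.03],
    [0,0,0.03],
    [0,0,0],
  ],
  jaw=[1,1,1],
)

```text
clock: 48.78
tool_pos: [0.5627, -0.0488, 0.1239]
eef_rot: [-0.0, 1.0, 0.0, 0.001]
contact_force: [-0.6, 0.6, 5.7]
opening: 0.387
```

Request:
move_arm(
  turn=[
    [0,0,0],
    [0,0,0],
    [0,0,0],
    [0,0,0],
    [0,0,0],
    [0,0,0],
    [0,0,0],
    [0,0,0],
    [0,0,0],
    [0,0,0],
  ],
  dp=[
    [0,0,-0.02],
    [0,0,0],
    [0,0,0],
    [0,0,0],
    [0,0,-0.3],
    [0,0,-0.7],
    [0,0,-1],
    [0,0,-1],
    [0,0,-1],
    [0,0,-0.7],
  ],
  jaw=[0.3,-0.5,-1,-1,-1,-1,-1,-1,-1,-1],
)

```text
clock: 49.62
tool_pos: [0.5625, -0.0494, 0.2434]
eef_rot: [-0.0, 1.0, 0.0, 0.001]
contact_force: [1.1, -0.4, -0.4]
opening: 1.0
```

Request:
move_arm(
  turn=[
    [0,0,0],
    [0,0,0],
    [0,0,0],
    [0,0,0],
    [0,0,0],
    [0,0,0],
    [0,0,0],
    [0,0,0],
    [0,0,0],
    [0,0,0],
  ],
  dp=[
    [0.3,-0.5,0],
    [0.5,-1,0],
    [0.5,-1,0],
    [0.5,-1,0],
    [0.5,-1,0],
    [0.5,-1,0],
    [0.5,-1,0],
    [0.5,-1,0],
    [0.5,-1,0],
    [0.5,-1,0],
  ],
  jaw=[-1,-1,-1,-1,-1,-1,-1,-1,-1,-1],
)

```text
clock: 50.45
tool_pos: [0.4411, -0.2882, 0.2412]
eef_rot: [-0.0, 1.0, -0.0, 0.0]
contact_force: [0.5, -0.4, -0.1]
opening: 0.999
```

Request:
move_arm(
  turn=[
    [0,0,0],
    [0,0,0],
    [0,0,0],
    [0,0,0],
    [0,0,0],
  ],
  dp=[
    [0.5,-1,0],
    [0.5,-0.7,0],
    [0.3,-0.3,0],
    [0,0,0],
    [0,0,0],
  ],
  jaw=[-1,-1,-1,-1,-1],
)

```text
clock: 50.87
tool_pos: [0.4097, -0.3361, 0.2409]
eef_rot: [-0.0, 1.0, 0.0, 0.0]
contact_force: [0.3, 0.7, 0.4]
opening: 0.998
```

```bash
python3 snap.py F wrist scene
```

```text
50.8667 [ 0.4097 -0.3361  0.2409] [-2.e-04  1.e+00  4.e-04  3.e-04] [ 0.806  0.573 -0.329  1.845  0.254  0.765  1.913] 0.9975946941670212 [0.29 0.69 0.43]
50.9167 [ 0.4105 -0.3353  0.241 ] [-1.2e-03  1.0e+00  5.0e-04  6.0e-04] [ 0.805  0.573 -0.33   1.845  0.254  0.765  1.913] 1.0046939882392623 [ 0.46 -0.42  0.38]
```

View pics/F_wrist.png

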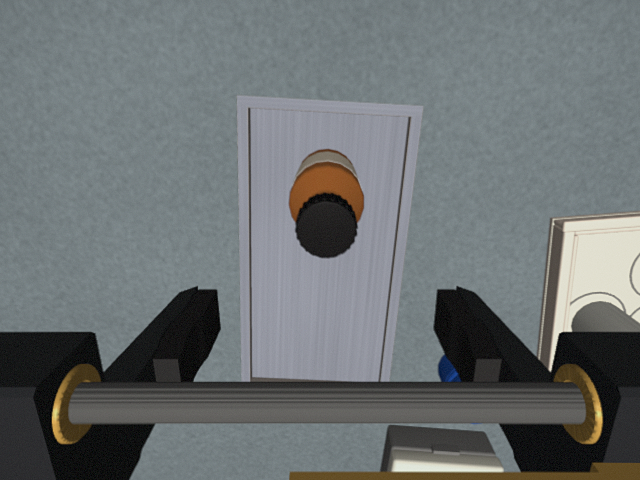

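View pics/F_scene.png

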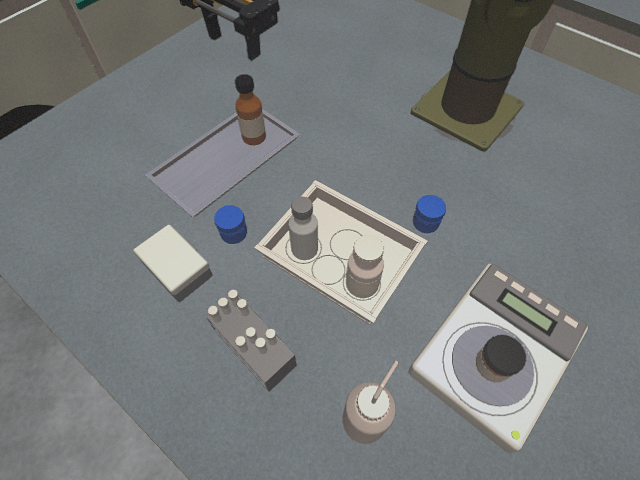

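Request:
move_arm(
  turn=[
    [0,0,0],
    [0,0,0],
    [0,0,0],
    [0,0,0],
    [0,0,0],
    [0,0,0],
    [0,0,0],
    [0,0,0],
  ],
  dp=[
    [0.25,-0.08,0.2],
    [0,0,0.7],
    [0,0,0.9],
    [0,0,0.9],
    [0,0,0.7],
    [0,0,0.4],
    [0,0,0],
    [0,0,0],
  ],
  jaw=[-1,-1,-1,-1,-1,-1,-1,-1],
)

```text
clock: 51.63
tool_pos: [0.4034, -0.3383, 0.1456]
eef_rot: [-0.001, 1.0, 0.0, -0.0]
contact_force: [0.6, 0.4, 0.2]
opening: 0.998
```

Request:
move_arm(
  turn=[
    [0,0,0],
    [0,0,0],
    [0,0,0],
    [0,0,0],
    [0,0,0],
    [0,0,0],
    [0,0,0],
    [0,0,0],
    [0,0,0],
    [0,0,0],
  ],
  dp=[
    [-0.02,0,0.25],
    [0,0,0.17],
    [0,0,0],
    [0,0,0],
    [0,0,0],
    [0,0,0],
    [0,0,0],
    [0,0,0],
    [0,0,0],
    [0,0,0],
  ],
  jaw=[-1,-1,-0.2,0.2,0.6,1,1,1,1,1],
)

```text
clock: 52.47
tool_pos: [0.4037, -0.3388, 0.1352]
eef_rot: [-0.0, 1.0, 0.0, 0.0]
contact_force: [-0.6, 1.5, 0.5]
opening: 0.417
```

Request:
move_arm(
  turn=[
    [0,0,0],
    [0,0,0],
    [0,0,0],
    [0,0,0],
  ],
  dp=[
    [0,0,0],
    [0,0,0],
    [0,0,0],
    [0,0,0],
  ],
  jaw=[1,1,1,1],
)

```text
clock: 52.8
tool_pos: [0.4037, -0.3387, 0.1352]
eef_rot: [-0.0, 1.0, 0.0, 0.0]
contact_force: [-0.4, 0.9, 0.7]
opening: 0.401
```

Request:
move_arm(
  turn=[
    [0,0,0],
    [0,0,0],
    [0,0,0],
    [0,0,0],
    [0,0,0],
    [0,0,0],
    [0,0,0],
    [0,0,0],
    [0,0,0],
    [0,0,0],
  ],
  dp=[
    [0,0,-0.3],
    [0,0,-0.6],
    [0,0,-0.9],
    [0,0,-1],
    [0,0.3,-0.8],
    [0,0.6,-0.4],
    [0,0.9,0],
    [0,1,0],
    [0,1,0],
    [0,1,0],
  ],
  jaw=[1,1,1,1,1,1,1,1,1,1],
)

```text
clock: 53.63
tool_pos: [0.403, -0.218, 0.2355]
eef_rot: [0.0, 1.0, -0.0, -0.0]
contact_force: [0.4, -0.1, -3.0]
opening: 0.398
```

Request:
move_arm(
  turn=[
    [0,0,0],
    [0,0,0],
    [0,0,0],
    [0,0,0],
    [0,0,0],
    [0,0,0],
    [0,0,0],
    [0,0,0],
    [0,0,0],
    [0,0,0],
  ],
  dp=[
    [0,1,0],
    [0,1,0],
    [0,1,0],
    [0,1,0],
    [0,1,0],
    [0,1,0],
    [0,1,0],
    [-0.2,1,0],
    [-0.4,0.7,0],
    [-0.6,0.4,0],
  ],
  jaw=[1,1,1,1,1,1,1,1,1,1],
)

```text
clock: 54.47
tool_pos: [0.4324, 0.011, 0.2355]
eef_rot: [-0.002, 1.0, 0.0, -0.001]
contact_force: [0.4, -0.4, -3.2]
opening: 0.398
```

Request:
move_arm(
  turn=[
    [0,0,0],
    [0,0,0],
    [0,0,0],
    [0,0,0],
    [0,0,0],
    [0,0,0],
    [0,0,0],
    [0,0,0],
    [0,0,0],
    [0,0,0],
  ],
  dp=[
    [-0.8,-0.05,0],
    [-0.8,0,0],
    [-0.6,0,0],
    [-0.3,0,0],
    [0,0,0.3],
    [0,0,0.7],
    [0,0,0.8],
    [0,0,0.5],
    [0,0,0],
    [0,0,0],
  ],
  jaw=[1,1,1,1,1,1,1,1,1,1],
)

```text
clock: 55.3
tool_pos: [0.4943, 0.0072, 0.1771]
eef_rot: [-0.0, 1.0, -0.0, -0.002]
contact_force: [0.6, 0.6, -1.9]
opening: 0.4
```

```bash
python3 snap.py G wrist
```

```text
55.3 [0.4943 0.0072 0.1771] [-4.0e-04  1.0e+00 -2.0e-04 -1.6e-03] [ 0.046  0.626 -0.244  2.012  0.279  0.539  1.177] 0.3999155389843876 [ 0.6   0.58 -1.88]
```

View pics/G_wrist.png

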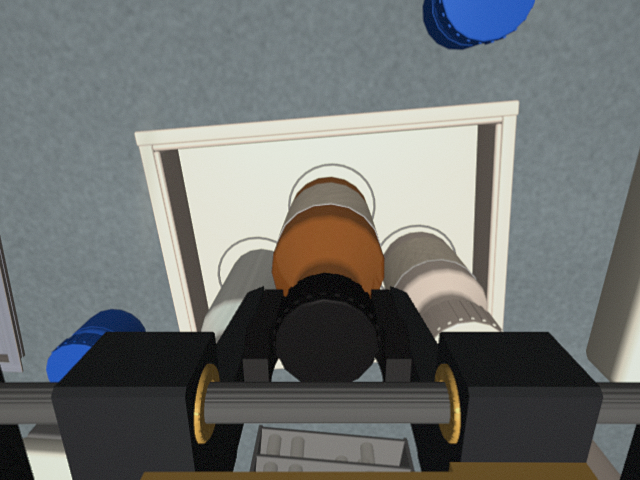

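Request:
move_arm(
  turn=[
    [0,0,0],
    [0,0,0],
    [0,0,0],
    [0,0,0],
    [0,0,0],
    [0,0,0],
    [0,0,0],
  ],
  dp=[
    [-0.1,0.1,0.2],
    [0,0,0.4],
    [0,0,0.4],
    [0,0,0.2],
    [0,0,0.1],
    [0,0,0],
    [0,0,0],
  ],
  jaw=[1,1,1,1,1,1,1],
)

```text
clock: 55.93
tool_pos: [0.4988, 0.01, 0.1455]
eef_rot: [-0.0, 1.0, 0.0, 0.0]
contact_force: [-0.1, -0.6, -2.3]
opening: 0.402
```

Request:
move_arm(
  turn=[
    [0,0,0],
    [0,0,0],
    [0,0,0],
    [0,0,0],
    [0,0,0],
    [0,0,0],
  ],
  dp=[
    [0.05,-0.02,0.12],
    [0,0,0.08],
    [0,0,0.05],
    [0,0,0.05],
    [0,0,0.03],
    [0,0,0],
  ],
  jaw=[1,1,1,1,1,1],
)

```text
clock: 56.43
tool_pos: [0.4977, 0.0095, 0.1372]
eef_rot: [-0.0, 1.0, 0.0, 0.0]
contact_force: [-0.8, -0.3, 0.6]
opening: 0.398
```

Touching down. Release, lift and retreat.

Request:
move_arm(
  turn=[
    [0,0,0],
    [0,0,0],
    [0,0,0],
    [0,0,0],
    [0,0,0],
    [0,0,0],
    [0,0,0],
    [0,0,0],
    [0,0,0],
    [0,0,0],
  ],
  dp=[
    [0,0,0.03],
    [0,0,0],
    [0,0,0],
    [0,0,0],
    [0,0,0],
    [0,0,-0.3],
    [0,0,-0.7],
    [0,0,-1],
    [0,0,-1],
    [0,0,-1],
  ],
  jaw=[1,0.3,-0.5,-1,-1,-1,-1,-1,-1,-1],
)

```text
clock: 57.27
tool_pos: [0.4969, 0.0094, 0.2376]
eef_rot: [-0.0, 1.0, 0.0, -0.0]
contact_force: [0.4, 0.4, -0.1]
opening: 0.981
```

Request:
move_arm(
  turn=[
    [0,0,0],
    [0,0,0],
    [0,0,0],
    [0,0,0],
    [0,0,0],
    [0,0,0],
    [0,0,0],
    [0,0,0],
    [0,0,0],
    [0,0,0],
  ],
  dp=[
    [0,0,-1],
    [0,0,-0.5],
    [0.2,-0.5,0],
    [0.2,-1,0],
    [0.2,-1,0],
    [0.2,-1,0],
    [0.2,-1,0],
    [0.2,-1,0],
    [0,-1,0],
    [0,-1,0],
  ],
  jaw=[-1,-1,-1,-1,-1,-1,-1,-1,-1,-1],
)

```text
clock: 58.1
tool_pos: [0.4667, -0.1794, 0.2742]
eef_rot: [-0.0, 1.0, -0.0, -0.0]
contact_force: [0.9, -0.1, -0.4]
opening: 1.0
```

Request:
move_arm(
  turn=[
    [0,0,0],
    [0,0,0],
    [0,0,0],
    [0,0,0],
    [0,0,0],
    [0,0,0],
    [0,0,0],
    [0,0,0],
  ],
  dp=[
    [0,-1,0],
    [0,-1,0],
    [0,-1,0],
    [0,-1,0],
    [0,-0.6,0],
    [0,-0.2,0],
    [0,0,0],
    [0,0,0],
  ],
  jaw=[-1,-1,-1,-1,-1,-1,-1,-1],
)

```text
clock: 58.77
tool_pos: [0.4675, -0.2969, 0.2738]
eef_rot: [-0.001, 1.0, 0.001, -0.0]
contact_force: [0.5, 0.0, -0.2]
opening: 1.004
```

```bash
python3 snap.py H top scene
python3 - <<'E'
import cv2
t=cv2.imread("pics/H_top.png")
cv2.imwrite("pics/H_crop.png",cv2.resize(t[205:320,250:390],None,fx=5,fy=5,interpolation=cv2.INTER_CUBIC))
E
```

```text
58.7667 [ 0.4675 -0.2969  0.2738] [-7.e-04  1.e+00  6.e-04 -0.e+00] [ 0.674  0.56  -0.311  1.735  0.211  0.879  1.844] 1.00402151608953 [ 0.5   0.03 -0.22]
58.8167 [ 0.4676 -0.2964  0.2738] [-1.2e-03  1.0e+00  6.0e-04  0.0e+00] [ 0.673  0.56  -0.311  1.736  0.211  0.879  1.844] 1.0005603751420027 [-0.53 -0.14  0.48]
```

View pics/H_crop.png

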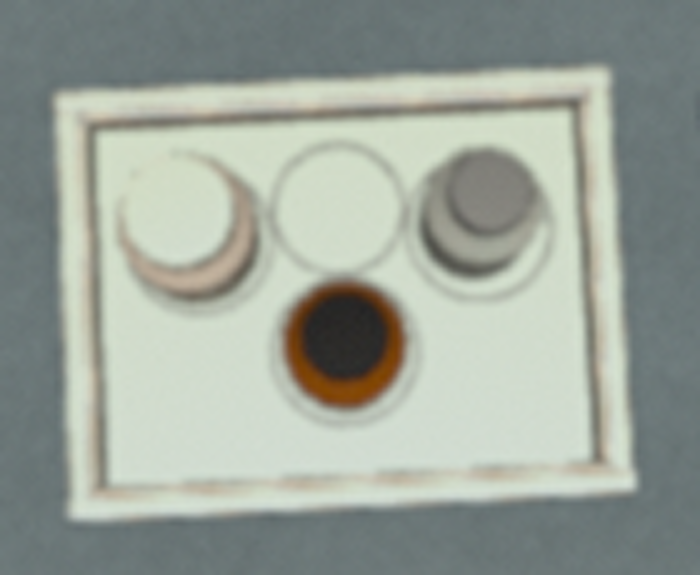

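View pics/H_scene.png

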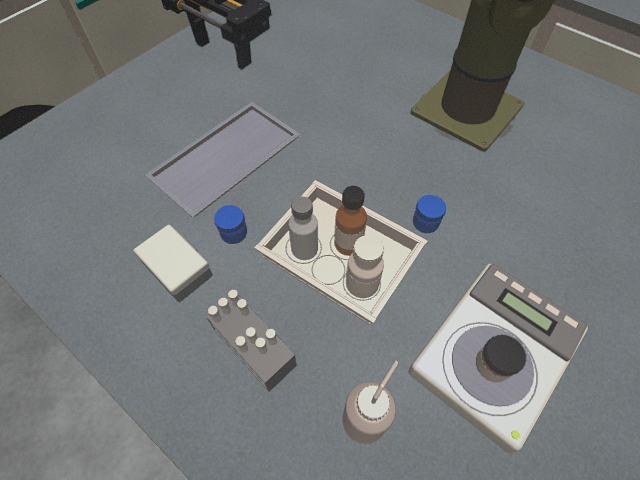

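In the top crop the caps sit at white (178,210), alu (491,190) and amber (345,335). At the start they were at (180,210), (497,190) and (348,333), so each is within about 3 mm. Everything stands upright, and the rack, wash bottle and tip box are where they were. Handing in.

```bash
python3 -c "
from plant import r
print(r.finish_job())"
```

```text
the job is handed in; nothing more can be done
None
```

I moved the amber, aluminium and white bottles by their caps into the steel tray and stood the jar on the balance pan. Then I put each bottle back on its own spot and handed the job in at about 59 s of the 144 s allowed.

- **Jar:** the wrist camera put it at (0.558, 0.336) and the pan centre at (0.559, 0.336), about 1 mm apart.
- **Bottles:** in the top view each cap is within about 3 mm of where it started, and all three stand upright.
- **Bystanders:** by eye, the tube rack, wash bottle, tip box and blue look-alikes are where they were at the start.
- **Gripper:** it is open and clear of everything.

No check failed. The cameras disagreed by up to about 5 mm, most of all on the pan. I averaged the views and confirmed with the wrist camera before placing the jar.

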